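# Reload the laundry dispenser from its refill box

### The job

Reload the detergent dispenser: turn the three yellow turn buttons of the refill box fully aside, in line with the panel's edges, then lift the blue panel out and lay it flat, grip upwards, in the middle of the grey drying board. Pull the dispenser drawer out to its stop, lay every green cartridge from the refill box on the drawer's floor, and with all of them in push the drawer fully shut. Leave the other things on the counter where they are.

Things in the scene. Friction and masses are not known exactly. Their poses are not given: they have to be found in the camera images.
- dispenser: Fixed silver dispenser housing, 240 deep (x) x 236 wide (y) x 122 mm high, open at the front, inside clear to 108 high. Origin at the foot of the middle of its front face; its x axis points into the housing (away from the robot), y to the left, z up. The drawer comes out along its -x
- drawer (a joint): Slide of the dispenser's white drawer, in m: 0 shut, 0.19 at its stop, pulled out towards the robot; starts between 0 and 0.03; 5 N friction, stays where left. The front plate is 12 thick, 232 wide, its top 96 mm above the counter
- drawer_handle (a point): Middle of the drawer's steel bar handle: a bar 12 thick (x) x 14 high x 120 long (y), 39 mm clear of the front plate, 86 mm above the counter; two end posts 54 mm either side of the middle
- drawer_floor (a point): Middle of the front edge of the drawer's inner floor (just behind its front wall), 36 mm above the counter; from here the drawer is 160 long (+x) and 96 wide to either side (y) inside, its walls 54 high above this floor; axes as the dispenser's; moves with the drawer. With the drawer shut it lies 12 mm behind the housing's front face
- refill_box: Fixed white refill box, 260 (x) x 237 (y) x 88 mm high, left or right of the dispenser. Origin under the middle of the panel pocket, on the counter. x away from the robot, y left, z up. The well under the panel is 160 (x) x 192 (y), its floor at z = 20, its mouth (a ledge) at 80
- button_a (a joint): Yellow turn button on the refill box's rim (side towards the robot, left: box x -106, y +55). Joint in rad, anticlockwise from above: at 0 its long arm points to box +x over the panel edge; turns either way to stops at +-1.6, stays where left (0.06 N m friction). Beyond 1.2 either way the panel is clear; at +-1.57 the bar lies along the panel edge. Starts within 0.25 of 0
- button_b (a joint): Yellow turn button on the refill box's rim (side towards the robot, right: box x -106, y -55). Joint in rad, anticlockwise from above: at 0 its long arm points to box +x over the panel edge; turns either way to stops at +-1.6, stays where left (0.06 N m friction). Beyond 1.2 either way the panel is clear; at +-1.57 the bar lies along the panel edge. Starts within 0.25 of 0
- button_c (a joint): Yellow turn button on the refill box's rim (far side, middle: box x +106, y 0). Joint in rad, anticlockwise from above: at 0 its long arm points to box -x over the panel edge; turns either way to stops at +-1.6, stays where left (0.06 N m friction). Beyond 1.2 either way the panel is clear; at +-1.57 the bar lies along the panel edge. Starts within 0.25 of 0
- pivot_a (a point): Top of turn button_a on its pivot axis, 122 mm above the counter. The bar is 46 long, its long arm ending 30 from the pivot, the other end 16 from it; 12 wide from the top down to 98 mm height, 16 wide from there to 90; the rim surface beneath is at 88
- pivot_b (a point): Top of turn button_b on its pivot axis, 122 mm above the counter. The bar is 46 long, its long arm ending 30 from the pivot, the other end 16 from it; 12 wide from the top down to 98 mm height, 16 wide from there to 90; the rim surface beneath is at 88
- pivot_c (a point): Top of turn button_c on its pivot axis, 122 mm above the counter. The bar is 46 long, its long arm ending 30 from the pivot, the other end 16 from it; 12 wide from the top down to 98 mm height, 16 wide from there to 90; the rim surface beneath is at 88
- panel: Light blue cover panel, 176 (x) x 208 (y) x 8 mm, 200-325 g, with a grip rib on top at its middle: 14 thick (x), 90 long (y), 32 tall, so its top is 40 mm above the origin. Origin at the centre of the underside, z up. It lies in a pocket of the refill box's rim, 2.5 mm clearance all round, flush with the rim, held down by the three turn buttons
- board: Dark grey drying board with light ribs, 250 x 250 x 10 mm, 900 g, loose on the counter on the dispenser's other side. Origin at the centre of its underside
- cartridge1: Green detergent cartridge, a plain rigid block 64 (x) x 40 (y) x 45 (z) mm with a white band, 80-170 g. Origin at the centre of its underside. Those present (2 to 4 of four) lie in the refill box's well under the panel, roughly along the box's axes, in two rows and two columns 80 mm (x) and 88 mm (y) apart
- cartridge2: Green detergent cartridge, a plain rigid block 64 (x) x 40 (y) x 45 (z) mm with a white band, 80-170 g. Origin at the centre of its underside. Those present (2 to 4 of four) lie in the refill box's well under the panel, roughly along the box's axes, in two rows and two columns 80 mm (x) and 88 mm (y) apart
- cartridge3: Green detergent cartridge, a plain rigid block 64 (x) x 40 (y) x 45 (z) mm with a white band, 80-170 g. Origin at the centre of its underside. Those present (2 to 4 of four) lie in the refill box's well under the panel, roughly along the box's axes, in two rows and two columns 80 mm (x) and 88 mm (y) apart
- cartridge4: Green detergent cartridge, a plain rigid block 64 (x) x 40 (y) x 45 (z) mm with a white band, 80-170 g. Origin at the centre of its underside. Those present (2 to 4 of four) lie in the refill box's well under the panel, roughly along the box's axes, in two rows and two columns 80 mm (x) and 88 mm (y) apart
- softener: White bottle, 72 mm wide, 200 tall; not part of the job, leave it alone
- spotter: Clear jar with an orange cap, 60 mm wide, 140 tall; not part of the job, leave it alone
- scoop_cup: Blue measuring cup, 70 mm wide, 60 tall; not part of the job, leave it alone
- scrub: Brush lying on the counter; not part of the job, leave it alone

How it is judged:
By the outcome, as a careful person would: the job done as asked, in the order asked, and still so for the second after the job is handed in, with the robot touching nothing.
Of cartridge1, cartridge2, cartridge3, cartridge4 only 2 to 4 are there at a start; the rules pass over those that are not, and their reading is None.
At some moment in a run one of board may be knocked a few centimetres aside while the robot is not near it.
Once in a run the grip may slacken for a moment while it holds something.
It also fails if it takes over 210 s, if anything falls off the work surface, if the arm or the gripper's body presses on something with over 40 N, if the wrist force passes 120 N, or if a joint passes its speed limit or range.

### The arm

A 6-joint arm with a two-finger parallel gripper is mounted at the origin on the work surface. World frame = base frame: x ahead of the robot, y to its left, z up, the work surface at z = 0. Lengths are in m, angles in rad, forces in N, time in s.
With the tool pointing down it reaches from about 0.225 to 0.875 m from the base axis. Payload 3.4 kg.
Tool frame: the origin (TCP) lies between the finger pads; the fingertips stand 11 mm ahead of it and the grasp point (between the pads) lies 8 mm behind it (tips_ahead is the distance from the TCP to the fingertips, in m); z points along the fingers, x is the direction in which the jaws open and shut, and the axes are right-handed (so a half turn about z gives the same grasp; the last joint's range is limited). The gripper opens to 85 mm and grips with 20 to 120 N. Pads are 22 mm wide; open, the fingers measure 114 mm over their backs; the gripper's body (76 mm by 85 mm) begins 54 mm behind the grasp point. The pads swing forward as they close: fully open they stand 13 mm farther back than shut.
Start: joints at [-1.337, 0.276, 1.505, -0, 1.361, -0.121], TCP at [0.2, -0.539, 0.242] pointing down, gripper open.
Joint ranges: [-2.89, 2.89], [-0.75, 2.08], [0.22, 2.7], [-1.18, 4.32], [0.11, 2.71], [-2.7, 2.7]. Speed limits (rad/s): [2.57, 2.57, 3.14, 3.14, 3.14, 3.14].

### API

Orientations are given as a unit quaternion [w, x, y, z].
In Python, from rig import get_state, get_image, sign_off, masks_of, tips_ahead gives the robot as it stands.
- The arm moves only by the tool play_rows, never from a script. Its argument "series" is a list of rows, each an object of numbers: "fingers": the closure, from -1 (fully open) to 1 (shut); "dx", "dy", "dz": the shift along the world's x, y, z in mm; "turn": the turn about the world's z in rad. A call has 1 to 20 rows; each row shifts and turns the pose as measured when the row begins; what a row does not reach is not made up. A row lasts 1/12 s, in which the tool goes at most 41.7 mm and 7.16 degrees, less where a joint would pass 70% of its speed; a pose out of reach is approached as far as the arm can. A call with a gripper value outside its range is refused whole. The fingers move at their own pace and stop on an object; "squeeze" is the grip in N (left out, the last holds). Time passes only in rows, so rows that do not move let the fingers close. It gives the time, the measured TCP pose, the force and the opening at its end, in the units of the state.
- get_state(): the state, without advancing time (a new reading comes with each control period).
- get_image(name): name is "scene" or "side" or "wrist"; returns a dict with "pixels" (480x640x3 uint8, red, green, blue), "vfov" (degrees; the focal length in pixels is half the picture's height over the tangent of half this angle, whatever the lens; pixels are square), "cx", "cy" (the principal point, pixels), "dist" ([k1, k2, p1, p2, k3] as OpenCV has them; the pictures are not rectified), "rvec" (rotation vector, rad) and "tvec" (3), from world to camera coordinates, as OpenCV has them; the wrist camera has in their place "hand_eye" (4x4, takes a point from camera to tool coordinates, whose origin is the TCP and whose axes are the tool frame's). Camera axes: x right, y down, z forward; pixel columns grow to the right and rows downward; lengths in m; the calibration is good to about 2 mm. A picture is of the moment at which its call begins: read the wrist's pose just before it. There is no depth.
- sign_off(): hands the job in, once; it reports no verdict.
Trained networks look in a picture, given as the dict that the camera call returned (one of the last four; its "shot" number tells which), for a name from the list of things; names that differ only in an ending like _2 or _b are one class to them, and where a whole thing is asked for, a point or a joint stands for the part that bears it (a point fixed in the world has none). Each returns a list of dicts, best first, with "p" (0 to 1); they miss things now and then, are a little off and sometimes report something else, mostly with a low value. They report only what shows in the picture. A call takes as long as a camera call.
- masks_of(picture, label): "region" (480x640 bool, what is visible of it) and "xy" ([column, row] in pixels, amid what is visible of it).
The state is a dict: "clock": time; "qpos": joint angles; "qd": joint speeds; "effort": joint torques, N m; "position": TCP position; "ee_rot": TCP orientation; "contact_force": force on the tool from outside, world axes, zero at the start; "moment": the same for the moment, N m; "width": finger opening in m.
Only numpy, scipy, OpenCV 4.12 (cv2) and the standard library are available. Lean on these libraries where they do the work, as an engineer would, in place of code of your own. Each camera call takes 0.05 s, during which the arm holds its last target. There are 200 camera calls.

## Working session

There is one attempt and no reset: what is moved stays moved. The work goes in short steps, Python scripts to look and compute and a tool call to move; the robot and the scene stay as the last step left them, time stands still between calls to the robot, and variables do not carry over. Pictures are saved under pics/ and viewed, about 12 in all and at most 16, crops included, and the job is handed in when it is done.

Besides the shell and the picture viewer there is one more tool, called by a JSON object that holds its "api" and its "payload", one argument or row to a line. play_rows: Moves the arm, as the interface text tells. Its arguments: {"type":"object","properties":{"series":{"type":"array"},"squeeze":{"type":"number"}},"required":["series"]}

```bash
ls; mkdir -p pics
cat > h.py <<'E'
import numpy as np, cv2
from rig import *
from scipy.spatial.transform import Rotation as R
def K(im):
    f=240/np.tan(np.radians(im["vfov"])/2); return np.array([[f,0,im["cx"]],[0,f,im["cy"]],[0,0,1.]])
def ext(im,st=None):
    # world->cam R,t
    if "rvec" in im: return cv2.Rodrigues(np.array(im["rvec"],float))[0],np.array(im["tvec"],float).reshape(3)
    q=st["ee_rot"]; T=np.eye(4); T[:3,:3]=R.from_quat([q[1],q[2],q[3],q[0]]).as_matrix(); T[:3,3]=st["position"]
    W=np.linalg.inv(T@np.array(im["hand_eye"])); return W[:3,:3],W[:3,3]
def px2w(im,uv,z,st=None):
    uv=np.array(uv,float).reshape(-1,1,2); k=K(im); n=cv2.undistortPoints(uv,k,np.array(im["dist"],float)).reshape(-1,2)
    r,t=ext(im,st); d=np.c_[n,np.ones(len(n))]@r; c=-r.T@t
    return c+d*((np.asarray(z)-c[2])/d[:,2])[:,None]
def w2px(im,P,st=None):
    r,t=ext(im,st); return cv2.projectPoints(np.array(P,float).reshape(-1,1,3),cv2.Rodrigues(r)[0],t,K(im),np.array(im["dist"],float))[0].reshape(-1,2)
def save(im,name): cv2.imwrite("pics/"+name,im["pixels"][:,:,::-1])
E
python3 - <<'E'
from h import *
s=get_state(); print(s); print(tips_ahead)
for n in ("scene","side"):
    im=get_image(n); save(im,n+"0.png"); print(n,im["vfov"],im["dist"],ext(im))
    for l in ("dispenser","drawer_handle","refill_box","pivot_a","panel","board","softener","spotter","scoop_cup","scrub"):
        for m in masks_of(im,l)[:4]: print(l,round(m["p"],2),np.round(m["xy"]),m["region"].sum(),px2w(im,m["xy"],0.12 if l=="pivot_a" else 0.088 if l in("panel","drawer_handle") else 0.01)[0].round(3))
E
```

```text
pics
{'clock': 0.0, 'qpos': array([-1.33697663e+00,  2.76620022e-01,  1.50614880e+00, -2.91542653e-05,
        1.36070532e+00, -1.21034722e-01]), 'qd': array([-8.59414517e-04, -8.37270867e-04,  5.39810730e-04,  6.15789640e-04,
       -1.78719321e-06,  1.16719908e-03]), 'effort': array([ 1.21689005e-03, -4.16770077e+01, -2.45802784e+01, -8.28300313e-05,
        1.11238228e-02,  4.84017178e-06]), 'position': array([ 0.19963201, -0.53868157,  0.24141918]), 'ee_rot': array([-6.16027357e-04,  8.20810085e-01, -5.71200420e-01, -7.11138933e-04]), 'contact_force': array([-0.07717978, -1.30738639,  0.58061297]), 'moment': array([ 0.01499148, -0.01229293,  0.02326758]), 'width': 0.08562096594707615}
0.011
scene 44.81296262620792 [-0.06560806  0.          0.          0.          0.        ] (array([[-0.85006751,  0.5266241 , -0.00723103],
       [ 0.45589506,  0.72888457, -0.51077097],
       [-0.26371372, -0.4374864 , -0.85968641]]), array([ 0.47916595, -0.22359686,  1.41019772]))
dispenser 0.61 [205. 297.] 19394 [ 0.815 -0.027  0.01 ]
dispenser 0.48 [272. 264.] 1850 [ 0.659 -0.02   0.01 ]
draw
[... 851 characters left out ...]
.14670265,  0.60778925, -0.78042972],
       [ 0.16778913, -0.7622429 , -0.62516603]]), array([0.5261177 , 0.14634251, 0.93713827]))
dispenser 0.59 [192. 228.] 15359 [ 0.853 -0.052  0.01 ]
drawer_handle 0.87 [249. 235.] 2965 [0.681 0.031 0.088]
refill_box 0.76 [290. 427.] 16301 [0.503 0.367 0.01 ]
pivot_a 0.92 [229. 347.] 622 [0.605 0.326 0.12 ]
pivot_a 0.63 [368. 334.] 600 [0.409 0.254 0.12 ]
panel 0.59 [293. 374.] 13242 [0.507 0.328 0.088]
softener 0.59 [265. 158.] 1797 [ 0.79 -0.4   0.01]
spotter 0.95 [183. 298.] 2520 [0.777 0.154 0.01 ]
spotter 0.35 [249. 233.] 2798 [ 0.722 -0.067  0.01 ]
scoop_cup 0.8 [396. 280.] 1310 [0.381 0.011 0.01 ]
scrub 0.72 [386. 261.] 684 [ 0.407 -0.043  0.01 ]
```

View pics/scene0.png

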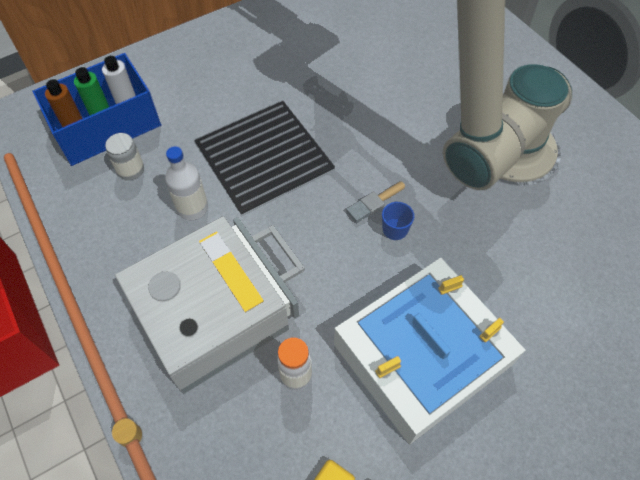

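View pics/side0.png

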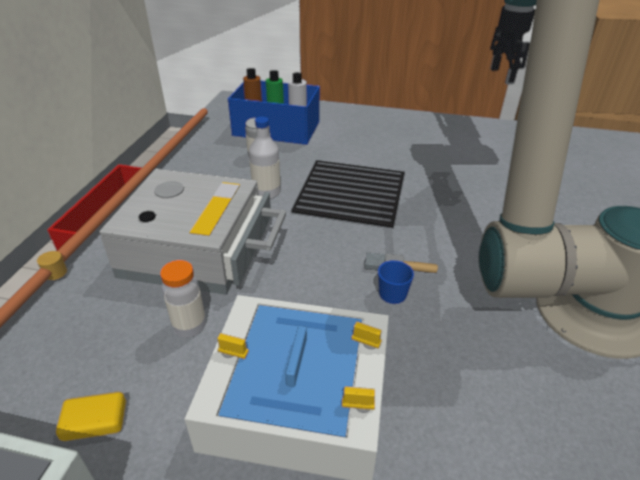

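The scene shows the box at right (panel centre ~(432,344)), the dispenser with its handle at (280,253), and the board at (264,157). The cup and brush lie between the board and the box.

```bash
cat >> h.py <<'E'
def best(im,l): 
    m=masks_of(im,l); return m[0]["region"] if m else None
def wpts(im,reg,z,st=None):
    v,u=np.nonzero(reg); return px2w(im,np.c_[u,v],z,st)[:,:2]
def rect(P):
    (c,s,a)=cv2.minAreaRect((P*1000).astype(np.float32)); return np.round(c,1),np.round(s,1),round(a,1)
E
python3 - <<'E'
from h import *
for n in ("scene","side"):
    im=get_image(n)
    for l,z in (("panel",.088),("board",.01)):
        r=best(im,l)
        if r is None: continue
        r=cv2.morphologyEx(r.astype(np.uint8),cv2.MORPH_OPEN,np.ones((5,5)))
        print(n,l,rect(wpts(im,r,z)))
    px=im["pixels"].astype(int); rgb=px
    blue=((px[...,2]>150)&(px[...,2]-px[...,0]>80)).astype(np.uint8)
    blue=cv2.morphologyEx(blue,cv2.MORPH_OPEN,np.ones((5,5)))
    k,lab,stt,cc=cv2.connectedComponentsWithStats(blue); i=1+stt[1:,4].argmax()
    print(n,"blue",stt[i],rect(wpts(im,lab==i,.088)))
    for m in masks_of(im,"pivot_a"):
        if m["p"]>.4: print("button z.122",m["xy"],rect(wpts(im,m["region"],.11)))
    cs={"scene":[(441,260),(523,347),(416,437),(335,330)],"side":[(231,299),(388,316),(376,468),(191,450)]}[n]
    print(px2w(im,cs,.088).round(3).tolist())
    r=best(im,"drawer_handle"); print("handle",rect(wpts(im,r,.088)))
E
```

```text
scene panel (array([508.2, 308.1]), array([179.2, 209. ]), 3.0)
scene board (array([ 528.7, -293.5]), array([257. , 256.4]), 88.7)
scene blue [ 360  277  140  134 9280] (array([507.3, 307.8]), array([174.8, 206.5]), 3.0)
button z.122 [387.2, 367.8] (array([607.5, 317.1]), array([23.1, 49.4]), 89.0)
button z.122 [452.9, 286.7] (array([414.3, 249.2]), array([29.2, 55.1]), 80.9)
button z.122 [492.5, 331.1] (array([407.3, 358.9]), array([54.6, 21.2]), 10.1)
[[0.386, 0.188, 0.088], [0.37, 0.412, 0.088], [0.633, 0.436, 0.088], [0.644, 0.2, 0.088]]
handle (array([664.2,  12. ]), array([259.4,  80.3]), 89.8)
side panel (array([508.6, 306.5]), array([175.9, 209.5]), 3.0)
side board (array([ 528.6, -292.6]), array([263.5, 251. ]), 89.3)
side blue [  221   307   136   129 12499] (array([508. , 306.8]), array([173.1, 205.8]), 3.0)
button z.122 [358.2, 400.8] (array([406.6, 361.1]), array([43.6, 38.5]), 7.8)
button z.122 [228.6, 346.0] (array([605.9, 316.8]), array([40. , 53.7]), 88.0)
button z.122 [366.9, 336.1] (array([412.6, 250.6]), array([40. , 45.5]), 79.2)
[[0.651, 0.206, 0.088], [0.385, 0.182, 0.088], [0.37, 0.438, 0.088], [0.604, 0.469, 0.088]]
handle (array([672.1,  22. ]), array([ 93.6, 296.3]), 3.5)
```

{"api": "play_rows", "payload": {
  "series": [
    {"fingers":-1,"dz":30,"dy":30},
    {"dz":30,"dx":10,"dy":40},
    {"dx":10,"dy":40,"dz":20},
    {"dx":10,"dy":40},
    {"dx":10,"dy":40},
    {"dx":10,"dy":40},
    {"dx":10,"dy":40},
    {"dx":10,"dy":40},
    {"dx":10,"dy":40},
    {"dx":10,"dy":40},
    {"dx":10,"dy":40},
    {"dx":10,"dy":40},
    {"dx":10,"dy":40},
    {"dx":10,"dy":40},
    {"dx":10,"dy":40},
    {"dx":10,"dy":40},
    {"dx":10,"dy":40},
    {"dx":10,"dy":40},
    {"dx":10,"dy":40},
    {"dx":10,"dy":40}
  ]
}}

```text
invalid input at $.series[0]: expected keys fingers, dx, dy, dz, turn
```

{"api": "play_rows", "payload": {
  "series": [
    {"fingers":-1,"dx":10,"dy":30,"dz":25,"turn":0},
    {"fingers":-1,"dx":10,"dy":30,"dz":25,"turn":0},
    {"fingers":-1,"dx":10,"dy":40,"dz":0,"turn":0},
    {"fingers":-1,"dx":10,"dy":40,"dz":0,"turn":0},
    {"fingers":-1,"dx":10,"dy":40,"dz":0,"turn":0},
    {"fingers":-1,"dx":10,"dy":40,"dz":0,"turn":0},
    {"fingers":-1,"dx":10,"dy":40,"dz":0,"turn":0},
    {"fingers":-1,"dx":10,"dy":40,"dz":0,"turn":0},
    {"fingers":-1,"dx":10,"dy":40,"dz":0,"turn":0},
    {"fingers":-1,"dx":10,"dy":40,"dz":0,"turn":0},
    {"fingers":-1,"dx":10,"dy":40,"dz":0,"turn":0},
    {"fingers":-1,"dx":10,"dy":40,"dz":0,"turn":0},
    {"fingers":-1,"dx":10,"dy":40,"dz":0,"turn":0},
    {"fingers":-1,"dx":10,"dy":40,"dz":0,"turn":0},
    {"fingers":-1,"dx":10,"dy":40,"dz":0,"turn":0},
    {"fingers":-1,"dx":10,"dy":40,"dz":0,"turn":0},
    {"fingers":-1,"dx":10,"dy":40,"dz":0,"turn":0},
    {"fingers":-1,"dx":10,"dy":40,"dz":0,"turn":-0.05},
    {"fingers":-1,"dx":10,"dy":40,"dz":0,"turn":-0.05},
    {"fingers":-1,"dx":10,"dy":40,"dz":0,"turn":-0.05}
  ]
}}

```text
clock: 3.27
position: [0.3918, 0.2471, 0.2964]
ee_rot: [-0.002, 0.769, -0.639, 0.011]
contact_force: [1.0, -1.1, 0.1]
width: 0.0855
```

```bash
cat >> h.py <<'E'
def yaw(st):
    q=st["ee_rot"]; x=R.from_quat([q[1],q[2],q[3],q[0]]).as_matrix()[:,0]; return np.arctan2(x[1],x[0])
def stat():
    s=get_state(); print("t",round(s["clock"],2),"pos",(s["position"]*1000).round(1),"yaw",round(yaw(s),3),"q6",round(s["qpos"][5],2),"F",s["contact_force"].round(1),"w",round(s["width"]*1000,1)); return s
E
python3 - <<'E'
from h import *
s=stat(); im=get_image("wrist"); save(im,"w1.png"); print(np.array(im["hand_eye"]).round(3),im["vfov"])
for m in masks_of(im,"pivot_a"): print(round(m["p"],2),np.round(m["xy"]),rect(wpts(im,m["region"],.115,s)))
r=best(im,"panel"); print(rect(wpts(im,r,.088,s)))
E
```

```text
t 3.27 pos [391.8 247.1 296.4] yaw -1.387 q6 1.82 F [ 1.  -1.1  0.1] w 85.5
[[ 1.     0.002 -0.     0.001]
 [-0.002  0.964  0.266 -0.067]
 [ 0.001 -0.266  0.964 -0.133]
 [ 0.     0.     0.     1.   ]] 69.21645392067168
0.89 [208. 183.] (array([407.3, 351. ]), array([45.5, 25.9]), 7.1)
0.82 [323. 202.] (array([413.8, 244.1]), array([20.9, 44.9]), 73.4)
(array([505.9, 305.2]), array([172.3, 208.4]), 3.4)
```

View pics/w1.png

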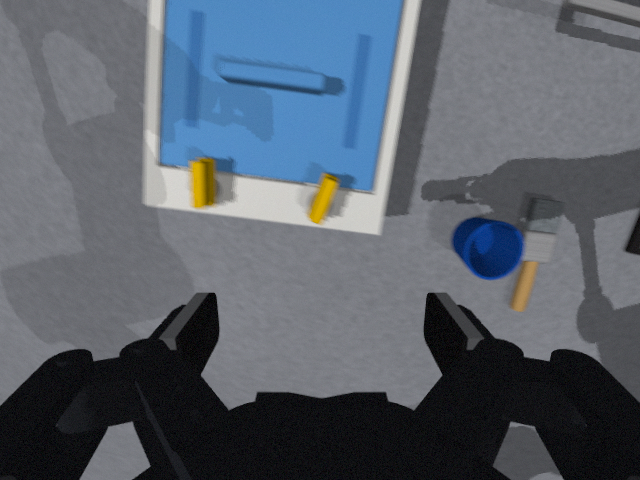

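{"api": "play_rows", "payload": {
  "series": [
    {"fingers":-1,"dx":3,"dy":37,"dz":0,"turn":-0.06},
    {"fingers":-1,"dx":3,"dy":37,"dz":0,"turn":0},
    {"fingers":-1,"dx":2,"dy":35,"dz":0,"turn":0},
    {"fingers":-1,"dx":0,"dy":0,"dz":-40,"turn":0},
    {"fingers":-1,"dx":0,"dy":0,"dz":-40,"turn":0},
    {"fingers":-1,"dx":0,"dy":0,"dz":-30,"turn":0},
    {"fingers":-1,"dx":0,"dy":0,"dz":0,"turn":0},
    {"fingers":-1,"dx":0,"dy":0,"dz":0,"turn":0}
  ]
}}

```text
clock: 4.08
position: [0.4029, 0.3513, 0.1865]
ee_rot: [-0.003, 0.749, -0.663, 0.014]
contact_force: [-0.2, -0.6, 0.2]
width: 0.0849
```

Run:
```python
from h import *
s=stat(); im=get_image("wrist"); save(im,"w2.png")
for m in masks_of(im,"pivot_a"): print(round(m["p"],2),np.round(m["xy"]),rect(wpts(im,m["region"],.115,s)))
for p in [(399,356,122),(404.5,246,122)]: print(w2px(im,np.array(p)/1000,s))
```

```text
t 4.08 pos [402.9 351.3 186.5] yaw -1.45 q6 2.06 F [-0.2 -0.6  0.2] w 84.9
0.96 [481. 261.] (array([413.8, 249.7]), array([35. , 46.3]), 77.5)
0.9 [314. 246.] (array([408., 355.]), array([50.5, 21. ]), 6.0)
[[309.60297668 266.97481614]]
[[487.17877264 277.97639298]]
```

{"api": "play_rows", "payload": {
  "series": [
    {"fingers":-1,"dx":-2,"dy":4,"dz":-30,"turn":0},
    {"fingers":-1,"dx":0,"dy":0,"dz":-30,"turn":0},
    {"fingers":-1,"dx":0,"dy":0,"dz":-14,"turn":0},
    {"fingers":-1,"dx":0,"dy":0,"dz":0,"turn":0}
  ]
}}

```text
clock: 4.52
position: [0.409, 0.358, 0.1232]
ee_rot: [-0.015, 0.747, -0.664, 0.017]
contact_force: [-0.4, 0.2, -0.7]
width: 0.0848
```

{"api": "play_rows", "payload": {
  "squeeze": 25,
  "series": [
    {"fingers":1,"dx":0,"dy":0,"dz":0,"turn":0},
    {"fingers":1,"dx":0,"dy":0,"dz":0,"turn":0},
    {"fingers":1,"dx":0,"dy":0,"dz":0,"turn":0},
    {"fingers":1,"dx":0,"dy":0,"dz":0,"turn":0},
    {"fingers":1,"dx":0,"dy":0,"dz":0,"turn":0},
    {"fingers":1,"dx":0,"dy":0,"dz":0,"turn":0},
    {"fingers":1,"dx":0,"dy":0,"dz":0,"turn":0},
    {"fingers":1,"dx":0,"dy":0,"dz":0,"turn":0}
  ]
}}

```text
clock: 5.18
position: [0.4153, 0.3593, 0.1343]
ee_rot: [-0.024, 0.747, -0.664, 0.021]
contact_force: [-0.0, 0.2, -1.3]
width: -0.0001
```

```bash
python3 -c "
from h import *
stat()"
```

```text
t 5.18 pos [415.3 359.3 134.3] yaw -1.454 q6 2.08 F [-0.   0.2 -1.3] w -0.1
```

{"api": "play_rows", "payload": {
  "series": [
    {"fingers":-1,"dx":0,"dy":0,"dz":10,"turn":0},
    {"fingers":-1,"dx":0,"dy":0,"dz":0,"turn":0},
    {"fingers":-1,"dx":0,"dy":0,"dz":0,"turn":0}
  ]
}}

```text
clock: 5.43
position: [0.4152, 0.3599, 0.1454]
ee_rot: [-0.024, 0.747, -0.664, 0.02]
contact_force: [0.5, -0.2, 0.5]
width: 0.0358
```

```bash
python3 -c "
from h import *
s=stat();print(s['qpos'],s['qd'])
get_image('side')
s=stat();print(s['qpos'],s['qd'])"
```

```text
t 5.43 pos [415.2 359.9 145.4] yaw -1.454 q6 2.08 F [ 0.5 -0.2  0.5] w 35.8
[ 0.60597654  0.28520286  1.75083491 -0.03274718  1.04970943  2.07578775] [ 0.00158036 -0.01628702 -0.02844658  0.00430194  0.0060948   0.00061736]
t 5.48 pos [415.5 360.2 145.6] yaw -1.454 q6 2.08 F [ 0.1  0.3 -0.2] w 43.1
[ 0.60602655  0.2850849   1.75037395 -0.03280076  1.04927227  2.07579282] [-0.00065497  0.00404121  0.00299556 -0.002907   -0.00899224 -0.00059597]
```

{"api": "play_rows", "payload": {
  "series": [
    {"fingers":-1,"dx":0,"dy":0,"dz":0,"turn":0},
    {"fingers":-1,"dx":0,"dy":0,"dz":0,"turn":0}
  ]
}}

```text
clock: 5.65
position: [0.4155, 0.3604, 0.1457]
ee_rot: [-0.025, 0.747, -0.664, 0.02]
contact_force: [0.5, 0.7, -0.0]
width: 0.0675
```

```bash
python3 -c "
from h import *
s=stat();print(s['qpos'],s['qd'],s['ee_rot'],s['effort'])"
```

```text
t 5.65 pos [415.5 360.4 145.7] yaw -1.454 q6 2.08 F [ 0.5  0.7 -0. ] w 67.5
[ 0.60622486  0.28499881  1.75028847 -0.03249791  1.04912357  2.07579641] [-0.00074314  0.00194806  0.00253795 -0.00081194 -0.00014805  0.0008457 ] [-0.02457194  0.7467295  -0.66435924  0.02044688] [-1.68874708e-04 -3.95420372e+01 -2.18804616e+01 -1.39154750e-01
 -3.10863694e-01 -6.00802923e-05]
```

Run:
```python
from h import *
s=stat(); q=s["ee_rot"]; print(R.from_quat([q[1],q[2],q[3],q[0]]).as_matrix().round(3))
im=get_image("wrist"); save(im,"w3.png")
for m in masks_of(im,"pivot_a"): print(round(m["p"],2),np.round(m["xy"]),rect(wpts(im,m["region"],.115,s)))
```

```text
t 5.65 pos [415.5 360.4 145.7] yaw -1.454 q6 2.08 F [ 0.5  0.7 -0. ] w 67.5
[[ 0.116 -0.991  0.063]
 [-0.993 -0.116  0.01 ]
 [-0.002 -0.064 -0.998]]
0.73 [330. 296.] (array([407.6, 355.6]), array([52.8, 20. ]), 6.8)
0.68 [529. 306.] (array([416.8, 250.6]), array([39.7, 41.8]), 77.8)
0.36 [437. 129.] (array([495.1, 313.5]), array([135.7, 179.8]), 3.2)
```

View pics/w3.png

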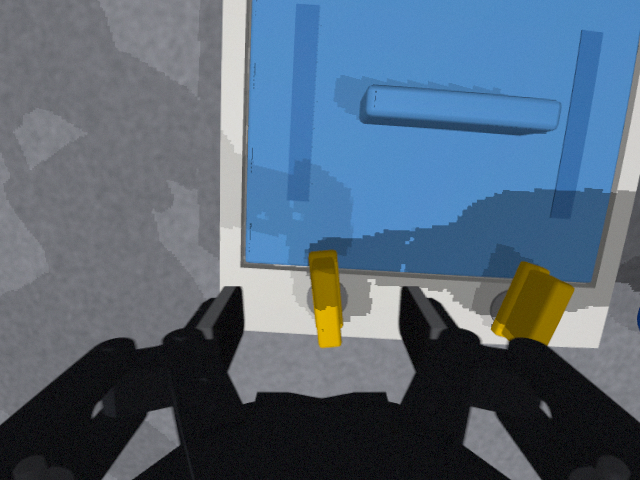

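The picture shows button a between the open fingers at (325,300), unmoved, with the tool tilted a few degrees. I'm testing how moves affect the tilt.

{"api": "play_rows", "payload": {
  "series": [
    {"fingers":-1,"dx":0,"dy":0,"dz":40,"turn":0},
    {"fingers":-1,"dx":0,"dy":0,"dz":40,"turn":0},
    {"fingers":-1,"dx":0,"dy":0,"dz":0,"turn":0}
  ]
}}

```text
clock: 6.0
position: [0.4128, 0.3585, 0.2244]
ee_rot: [-0.02, 0.747, -0.664, 0.019]
contact_force: [1.7, 0.0, 0.3]
width: 0.0853
```

{"api": "play_rows", "payload": {
  "series": [
    {"fingers":-1,"dx":-15,"dy":-5,"dz":-15,"turn":0},
    {"fingers":-1,"dx":0,"dy":0,"dz":-15,"turn":0},
    {"fingers":-1,"dx":0,"dy":0,"dz":-15,"turn":0},
    {"fingers":-1,"dx":0,"dy":0,"dz":0,"turn":0}
  ]
}}

```text
clock: 6.33
position: [0.3995, 0.355, 0.1823]
ee_rot: [-0.025, 0.747, -0.664, 0.02]
contact_force: [-0.3, -0.5, -0.7]
width: 0.0853
```

{"api": "play_rows", "payload": {
  "series": [
    {"fingers":-1,"dx":0,"dy":0,"dz":-10,"turn":0},
    {"fingers":-1,"dx":0,"dy":0,"dz":-10,"turn":0},
    {"fingers":-1,"dx":0,"dy":0,"dz":-10,"turn":0},
    {"fingers":-1,"dx":0,"dy":0,"dz":-10,"turn":0},
    {"fingers":-1,"dx":0,"dy":0,"dz":0,"turn":0}
  ]
}}

```text
clock: 6.75
position: [0.4006, 0.3557, 0.1407]
ee_rot: [-0.026, 0.747, -0.664, 0.021]
contact_force: [-1.0, 0.2, -0.1]
width: 0.0854
```

{"api": "play_rows", "payload": {
  "series": [
    {"fingers":-1,"dx":0,"dy":0,"dz":-8,"turn":0},
    {"fingers":-1,"dx":0,"dy":0,"dz":-8,"turn":0}
  ]
}}

```text
clock: 6.92
position: [0.4021, 0.3567, 0.1252]
ee_rot: [-0.028, 0.747, -0.664, 0.021]
contact_force: [0.2, 1.4, -0.8]
width: 0.0852
```

{"api": "play_rows", "payload": {
  "series": [
    {"fingers":-1,"dx":0,"dy":0,"dz":-8,"turn":0},
    {"fingers":-1,"dx":0,"dy":0,"dz":-6,"turn":0}
  ]
}}

```text
clock: 7.08
position: [0.4025, 0.3569, 0.1101]
ee_rot: [-0.028, 0.746, -0.664, 0.021]
contact_force: [0.1, -0.0, -0.1]
width: 0.0853
```

Free of contact. Now close.

{"api": "play_rows", "payload": {
  "squeeze": 25,
  "series": [
    {"fingers":1,"dx":-1,"dy":-1,"dz":0,"turn":0},
    {"fingers":1,"dx":0,"dy":0,"dz":0,"turn":0},
    {"fingers":1,"dx":0,"dy":0,"dz":0,"turn":0},
    {"fingers":1,"dx":0,"dy":0,"dz":0,"turn":0}
  ]
}}

```text
clock: 7.42
position: [0.4007, 0.3553, 0.1084]
ee_rot: [-0.027, 0.747, -0.665, 0.021]
contact_force: [-0.1, 0.6, 0.2]
width: 0.0392
```

{"api": "play_rows", "payload": {
  "series": [
    {"fingers":1,"dx":0,"dy":0,"dz":0,"turn":0},
    {"fingers":1,"dx":0,"dy":0,"dz":0,"turn":0},
    {"fingers":1,"dx":0,"dy":0,"dz":0,"turn":0}
  ]
}}

```text
clock: 7.67
position: [0.4012, 0.3554, 0.1093]
ee_rot: [-0.028, 0.747, -0.664, 0.021]
contact_force: [0.5, 0.9, -2.8]
width: 0.0115
```

{"api": "play_rows", "payload": {
  "series": [
    {"fingers":1,"dx":0,"dy":0,"dz":0,"turn":0.12},
    {"fingers":1,"dx":0,"dy":0,"dz":0,"turn":0.12},
    {"fingers":1,"dx":0,"dy":0,"dz":0,"turn":0.12},
    {"fingers":1,"dx":0,"dy":0,"dz":0,"turn":0.12},
    {"fingers":1,"dx":0,"dy":0,"dz":0,"turn":0.12},
    {"fingers":1,"dx":0,"dy":0,"dz":0,"turn":0.12}
  ]
}}

```text
clock: 8.17
position: [0.4005, 0.3569, 0.1093]
ee_rot: [-0.034, 0.938, -0.346, 0.009]
contact_force: [0.5, 1.4, -0.5]
width: 0.0116
```

```bash
python3 -c "
from h import *
s=stat();print(s['ee_rot'],s['moment'])"
```

```text
t 8.17 pos [400.5 356.9 109.3] yaw -0.706 q6 1.27 F [ 0.5  1.4 -0.5] w 11.6
[-0.03447719  0.93765795 -0.3457316   0.00886303] [-0.14796491  0.0680112  -0.09517152]
```

{"api": "play_rows", "payload": {
  "series": [
    {"fingers":1,"dx":0,"dy":0,"dz":0,"turn":0.12},
    {"fingers":1,"dx":0,"dy":0,"dz":0,"turn":0.12},
    {"fingers":1,"dx":0,"dy":0,"dz":0,"turn":0.12},
    {"fingers":1,"dx":0,"dy":0,"dz":0,"turn":0.12},
    {"fingers":1,"dx":0,"dy":0,"dz":0,"turn":0.12},
    {"fingers":1,"dx":0,"dy":0,"dz":0,"turn":0.1},
    {"fingers":1,"dx":0,"dy":0,"dz":0,"turn":0.03}
  ]
}}

```text
clock: 8.75
position: [0.3989, 0.3574, 0.1093]
ee_rot: [-0.036, 0.999, 0.029, -0.006]
contact_force: [-0.8, -0.1, -0.6]
width: 0.0113
```

```bash
python3 -c "
from h import *
s=stat();print(s['ee_rot'],s['moment'])"
```

```text
t 8.75 pos [398.9 357.4 109.3] yaw 0.058 q6 0.45 F [-0.8 -0.1 -0.6] w 11.3
[-0.0358816   0.99891756  0.02900941 -0.00588845] [-0.17768012 -0.11916905 -0.07924174]
```

{"api": "play_rows", "payload": {
  "series": [
    {"fingers":-1,"dx":0,"dy":0,"dz":0,"turn":0},
    {"fingers":-1,"dx":0,"dy":0,"dz":0,"turn":0},
    {"fingers":-1,"dx":0,"dy":0,"dz":3,"turn":0},
    {"fingers":-1,"dx":0,"dy":0,"dz":15,"turn":0},
    {"fingers":-1,"dx":0,"dy":0,"dz":20,"turn":0},
    {"fingers":-1,"dx":0,"dy":-10,"dz":15,"turn":0.12},
    {"fingers":-1,"dx":0,"dy":-10,"dz":0,"turn":0.12},
    {"fingers":-1,"dx":1,"dy":-10,"dz":0,"turn":0.12},
    {"fingers":-1,"dx":1,"dy":-10,"dz":0,"turn":0.12},
    {"fingers":-1,"dx":1,"dy":-10,"dz":0,"turn":0.12},
    {"fingers":-1,"dx":1,"dy":-10,"dz":0,"turn":0.12},
    {"fingers":-1,"dx":0,"dy":-10,"dz":0,"turn":0.12},
    {"fingers":-1,"dx":0,"dy":-10,"dz":0,"turn":0.12},
    {"fingers":-1,"dx":1,"dy":-10,"dz":0,"turn":0.12},
    {"fingers":-1,"dx":0,"dy":-10,"dz":0,"turn":0.12},
    {"fingers":-1,"dx":0,"dy":-10,"dz":0,"turn":0.12},
    {"fingers":-1,"dx":0,"dy":0,"dz":0,"turn":0}
  ]
}}

```text
clock: 10.17
position: [0.4053, 0.2435, 0.1701]
ee_rot: [-0.025, 0.755, 0.655, -0.023]
contact_force: [-0.1, 0.2, 0.3]
width: 0.0854
```

Run:
```python
from h import *
s=stat(); im=get_image("scene"); save(im,"s2.png")
for m in masks_of(im,"pivot_a"): print(round(m["p"],2),np.round(m["xy"]),rect(wpts(im,m["region"],.11,s)))
```

```text
t 10.17 pos [405.3 243.5 170.1] yaw 1.428 q6 -1.07 F [-0.1  0.2  0.3] w 85.4
0.87 [494. 330.] (array([401.1, 364.6]), array([31.7, 46. ]), 6.7)
0.68 [388. 365.] (array([606.6, 315.9]), array([47.1, 20.3]), 6.6)
0.65 [453. 288.] (array([414.1, 249.6]), array([28.5, 51.5]), 77.5)
```

{"api": "play_rows", "payload": {
  "series": [
    {"fingers":-1,"dx":0,"dy":2,"dz":-15,"turn":-0.04},
    {"fingers":-1,"dx":0,"dy":0,"dz":-15,"turn":0},
    {"fingers":-1,"dx":0,"dy":0,"dz":-15,"turn":0},
    {"fingers":-1,"dx":0,"dy":0,"dz":-10,"turn":0},
    {"fingers":-1,"dx":0,"dy":0,"dz":-5,"turn":0},
    {"fingers":-1,"dx":0,"dy":0,"dz":0,"turn":0}
  ]
}}

```text
clock: 10.77
position: [0.4071, 0.2512, 0.1099]
ee_rot: [-0.026, 0.776, 0.63, -0.017]
contact_force: [0.6, -0.7, 0.3]
width: 0.0853
```

{"api": "play_rows", "payload": {
  "series": [
    {"fingers":1,"dx":0,"dy":0,"dz":-1,"turn":0},
    {"fingers":1,"dx":0,"dy":0,"dz":0,"turn":0},
    {"fingers":1,"dx":0,"dy":0,"dz":0,"turn":0},
    {"fingers":1,"dx":0,"dy":0,"dz":0,"turn":0},
    {"fingers":1,"dx":0,"dy":0,"dz":0,"turn":0},
    {"fingers":1,"dx":0,"dy":0,"dz":0,"turn":0},
    {"fingers":1,"dx":0,"dy":0,"dz":0,"turn":0}
  ]
}}

```text
clock: 11.35
position: [0.4067, 0.245, 0.1114]
ee_rot: [-0.02, 0.775, 0.632, -0.022]
contact_force: [0.2, 9.7, -9.2]
width: 0.0111
```

```bash
python3 -c "
from h import *
s=stat();print(s['ee_rot'],s['moment'])"
```

```text
t 11.35 pos [406.7 245.  111.4] yaw 1.368 q6 -1.01 F [ 0.2  9.7 -9.2] w 11.1
[-0.01989593  0.77476927  0.63155164 -0.02189175] [ 1.90512168 -0.26826127 -0.09381859]
```

{"api": "play_rows", "payload": {
  "series": [
    {"fingers":1,"dx":0,"dy":0,"dz":0,"turn":-0.12},
    {"fingers":1,"dx":0,"dy":0,"dz":0,"turn":-0.12},
    {"fingers":1,"dx":0,"dy":0,"dz":0,"turn":-0.12},
    {"fingers":1,"dx":0,"dy":0,"dz":0,"turn":-0.12},
    {"fingers":1,"dx":0,"dy":0,"dz":0,"turn":-0.12},
    {"fingers":1,"dx":0,"dy":0,"dz":0,"turn":-0.12},
    {"fingers":1,"dx":0,"dy":0,"dz":0,"turn":-0.12},
    {"fingers":1,"dx":0,"dy":0,"dz":0,"turn":-0.12},
    {"fingers":1,"dx":0,"dy":0,"dz":0,"turn":-0.12},
    {"fingers":1,"dx":0,"dy":0,"dz":0,"turn":-0.12},
    {"fingers":1,"dx":0,"dy":0,"dz":0,"turn":-0.04},
    {"fingers":1,"dx":0,"dy":0,"dz":0,"turn":0}
  ]
}}

```text
clock: 12.35
position: [0.4051, 0.2436, 0.1114]
ee_rot: [-0.029, 0.999, 0.037, -0.006]
contact_force: [0.2, 0.1, -3.8]
width: 0.0113
```

```bash
python3 -c "
from h import *
s=stat();print(s['ee_rot'],s['moment'])"
```

```text
t 12.35 pos [405.1 243.6 111.4] yaw 0.074 q6 0.23 F [ 0.2  0.1 -3.8] w 11.3
[-0.02949672  0.99887427  0.03665632 -0.00603797] [-0.00841625 -0.24395413 -0.0503538 ]
```

{"api": "play_rows", "payload": {
  "series": [
    {"fingers":-1,"dx":0,"dy":0,"dz":0,"turn":-0.02},
    {"fingers":-1,"dx":0,"dy":0,"dz":0,"turn":0},
    {"fingers":-1,"dx":0,"dy":0,"dz":3,"turn":0},
    {"fingers":-1,"dx":0,"dy":0,"dz":15,"turn":0},
    {"fingers":-1,"dx":0,"dy":0,"dz":20,"turn":0},
    {"fingers":-1,"dx":5,"dy":2,"dz":25,"turn":-0.12},
    {"fingers":-1,"dx":15,"dy":5,"dz":5,"turn":-0.12},
    {"fingers":-1,"dx":15,"dy":5,"dz":0,"turn":-0.12},
    {"fingers":-1,"dx":15,"dy":5,"dz":0,"turn":-0.12},
    {"fingers":-1,"dx":15,"dy":5,"dz":0,"turn":-0.12},
    {"fingers":-1,"dx":15,"dy":5,"dz":0,"turn":-0.12},
    {"fingers":-1,"dx":15,"dy":5,"dz":0,"turn":-0.12},
    {"fingers":-1,"dx":15,"dy":5,"dz":0,"turn":-0.12},
    {"fingers":-1,"dx":15,"dy":5,"dz":0,"turn":-0.12},
    {"fingers":-1,"dx":15,"dy":5,"dz":0,"turn":-0.12},
    {"fingers":-1,"dx":15,"dy":5,"dz":0,"turn":-0.12},
    {"fingers":-1,"dx":15,"dy":5,"dz":0,"turn":-0.12},
    {"fingers":-1,"dx":15,"dy":5,"dz":0,"turn":-0.12},
    {"fingers":-1,"dx":15,"dy":5,"dz":0,"turn":0},
    {"fingers":-1,"dx":0,"dy":0,"dz":0,"turn":0}
  ]
}}

```text
clock: 14.02
position: [0.6152, 0.3154, 0.1916]
ee_rot: [-0.03, 0.707, -0.706, 0.021]
contact_force: [0.3, 1.2, 1.1]
width: 0.0852
```

Run:
```python
from h import *
s=stat(); print(s["ee_rot"]); im=get_image("wrist"); save(im,"w4.png")
for m in masks_of(im,"pivot_a"): print(round(m["p"],2),np.round(m["xy"]),rect(wpts(im,m["region"],.115,s)))
```

```text
t 14.02 pos [615.2 315.4 191.6] yaw -1.57 q6 1.96 F [0.3 1.2 1.1] w 85.2
[-0.03046787  0.70675205 -0.70649968  0.02077164]
0.48 [335. 246.] (array([617.4, 308.7]), array([220.1,  84.5]), 85.6)
```

Run:
```python
from h import *
s=stat(); im=get_image("wrist"); px=im["pixels"].astype(int)
y=((px[...,0]>130)&(px[...,0]-px[...,2]>90)).astype(np.uint8)
k,lab,stt,cc=cv2.connectedComponentsWithStats(y)
for i in range(1,k):
    if stt[i,4]>200: print(stt[i],rect(wpts(im,lab==i,.118,s)), [tuple(p.round(3)) for p in wpts(im,lab==i,.122,s)[[0,-1]]])
```

```text
t 14.12 pos [612.2 314.5 191.4] yaw -1.57 q6 1.95 F [-0.5 -0.3  0.2] w 85.3
[ 153    0   92   72 4472] (array([751.8, 383.6]), array([43.5, 40.3]), 23.0) [(np.float64(0.762), np.float64(0.408)), (np.float64(0.724), np.float64(0.39))]
[ 467    0  112   84 7448] (array([742.1, 200.5]), array([44.9, 64.7]), 2.3) [(np.float64(0.762), np.float64(0.225)), (np.float64(0.719), np.float64(0.195))]
[ 314  230   23   75 1221] (array([608.6, 312.1]), array([13.7, 48.3]), 86.0) [(np.float64(0.634), np.float64(0.317)), (np.float64(0.586), np.float64(0.308))]
```

{"api": "play_rows", "payload": {
  "series": [
    {"fingers":-1,"dx":2,"dy":-3,"dz":-15,"turn":-0.06},
    {"fingers":-1,"dx":0,"dy":0,"dz":-15,"turn":0},
    {"fingers":-1,"dx":0,"dy":0,"dz":-15,"turn":0},
    {"fingers":-1,"dx":0,"dy":0,"dz":-15,"turn":0},
    {"fingers":-1,"dx":0,"dy":0,"dz":-12,"turn":0},
    {"fingers":-1,"dx":0,"dy":0,"dz":-8,"turn":0},
    {"fingers":-1,"dx":0,"dy":0,"dz":0,"turn":0}
  ]
}}

```text
clock: 14.75
position: [0.6061, 0.3088, 0.1125]
ee_rot: [0.027, -0.686, 0.727, -0.02]
contact_force: [-0.7, 0.0, -0.5]
width: 0.0853
```

{"api": "play_rows", "payload": {
  "series": [
    {"fingers":1,"dx":0,"dy":0,"dz":0,"turn":0},
    {"fingers":1,"dx":0,"dy":0,"dz":0,"turn":0},
    {"fingers":1,"dx":0,"dy":0,"dz":0,"turn":0},
    {"fingers":1,"dx":0,"dy":0,"dz":0,"turn":0},
    {"fingers":1,"dx":0,"dy":0,"dz":0,"turn":0},
    {"fingers":1,"dx":0,"dy":0,"dz":0,"turn":0},
    {"fingers":1,"dx":0,"dy":0,"dz":0,"turn":0}
  ]
}}

```text
clock: 15.33
position: [0.6063, 0.3119, 0.1166]
ee_rot: [0.031, -0.685, 0.727, -0.019]
contact_force: [1.4, -1.0, -3.1]
width: 0.0113
```

```bash
python3 -c "
from h import *
s=stat();print(s['ee_rot'],s['moment'])"
```

```text
t 15.33 pos [606.3 311.9 116.6] yaw -1.629 q6 2.02 F [ 1.4 -1.  -3.1] w 11.3
[ 0.0314717  -0.68537253  0.72726621 -0.01891805] [-0.58496802 -0.07018533  0.02002002]
```

{"api": "play_rows", "payload": {
  "series": [
    {"fingers":-1,"dx":0,"dy":0,"dz":0,"turn":0},
    {"fingers":-1,"dx":0,"dy":0,"dz":0,"turn":0},
    {"fingers":-1,"dx":3,"dy":0,"dz":0,"turn":0},
    {"fingers":-1,"dx":3,"dy":0,"dz":-3,"turn":0},
    {"fingers":-1,"dx":3,"dy":0,"dz":-4,"turn":0},
    {"fingers":-1,"dx":0,"dy":0,"dz":0,"turn":0}
  ]
}}

```text
clock: 15.83
position: [0.6171, 0.3113, 0.1102]
ee_rot: [0.032, -0.685, 0.727, -0.02]
contact_force: [1.2, 0.5, -0.5]
width: 0.0822
```

{"api": "play_rows", "payload": {
  "series": [
    {"fingers":1,"dx":0,"dy":0,"dz":0,"turn":0},
    {"fingers":1,"dx":0,"dy":0,"dz":0,"turn":0},
    {"fingers":1,"dx":0,"dy":0,"dz":0,"turn":0},
    {"fingers":1,"dx":0,"dy":0,"dz":0,"turn":0},
    {"fingers":1,"dx":0,"dy":0,"dz":0,"turn":0},
    {"fingers":1,"dx":0,"dy":0,"dz":0,"turn":0},
    {"fingers":1,"dx":0,"dy":0,"dz":0,"turn":0}
  ]
}}

```text
clock: 16.42
position: [0.6173, 0.3113, 0.1096]
ee_rot: [0.032, -0.685, 0.727, -0.02]
contact_force: [0.4, 1.6, -0.5]
width: 0.0112
```

{"api": "play_rows", "payload": {
  "series": [
    {"fingers":1,"dx":0,"dy":0,"dz":0,"turn":0.12},
    {"fingers":1,"dx":0,"dy":0,"dz":0,"turn":0.12},
    {"fingers":1,"dx":0,"dy":0,"dz":0,"turn":0.12},
    {"fingers":1,"dx":0,"dy":0,"dz":0,"turn":0.12},
    {"fingers":1,"dx":0,"dy":0,"dz":0,"turn":0.12},
    {"fingers":1,"dx":0,"dy":0,"dz":0,"turn":0.12},
    {"fingers":1,"dx":0,"dy":0,"dz":0,"turn":0.12},
    {"fingers":1,"dx":0,"dy":0,"dz":0,"turn":0.12},
    {"fingers":1,"dx":0,"dy":0,"dz":0,"turn":0.12},
    {"fingers":1,"dx":0,"dy":0,"dz":0,"turn":0.12},
    {"fingers":1,"dx":0,"dy":0,"dz":0,"turn":0.12},
    {"fingers":1,"dx":0,"dy":0,"dz":0,"turn":0.12},
    {"fingers":1,"dx":0,"dy":0,"dz":0,"turn":0.12},
    {"fingers":1,"dx":0,"dy":0,"dz":0,"turn":0.06},
    {"fingers":1,"dx":0,"dy":0,"dz":0,"turn":0}
  ]
}}

```text
clock: 17.67
position: [0.6136, 0.3154, 0.1097]
ee_rot: [-0.037, 0.999, 0.03, -0.013]
contact_force: [-1.5, -0.4, -0.3]
width: 0.0116
```

```bash
python3 -c "
from h import *
s=stat();print(s['ee_rot'],s['moment'])"
```

```text
t 17.67 pos [613.6 315.4 109.7] yaw 0.061 q6 0.24 F [-1.5 -0.4 -0.3] w 11.6
[-0.03693901  0.99877932  0.02999186 -0.01326144] [-0.02409534 -0.36742505  0.06283514]
```

{"api": "play_rows", "payload": {
  "series": [
    {"fingers":-1,"dx":0,"dy":0,"dz":0,"turn":0},
    {"fingers":-1,"dx":0,"dy":0,"dz":0,"turn":-0.01},
    {"fingers":-1,"dx":0,"dy":0,"dz":3,"turn":0},
    {"fingers":-1,"dx":0,"dy":0,"dz":15,"turn":0},
    {"fingers":-1,"dx":0,"dy":0,"dz":20,"turn":0},
    {"fingers":-1,"dx":-10,"dy":-2,"dz":25,"turn":0},
    {"fingers":-1,"dx":-20,"dy":-2,"dz":5,"turn":0},
    {"fingers":-1,"dx":-20,"dy":-2,"dz":0,"turn":0},
    {"fingers":-1,"dx":-20,"dy":-2,"dz":0,"turn":0},
    {"fingers":-1,"dx":-20,"dy":-2,"dz":0,"turn":0},
    {"fingers":-1,"dx":-15,"dy":0,"dz":0,"turn":0},
    {"fingers":-1,"dx":0,"dy":0,"dz":0,"turn":0}
  ]
}}

```text
clock: 18.67
position: [0.5063, 0.3036, 0.1821]
ee_rot: [-0.037, 0.999, 0.017, -0.011]
contact_force: [-0.4, -0.2, -0.7]
width: 0.0857
```

Run:
```python
from h import *
s=stat(); im=get_image("side"); save(im,"side1.png"); w=get_image("wrist")
r=best(im,"panel"); print(rect(wpts(im,r,.088)))
for m in masks_of(im,"pivot_a"): print(round(m["p"],2),np.round(m["xy"]),rect(wpts(im,m["region"],.11,s)))
sc=get_image("scene"); r=best(sc,"board"); print(rect(wpts(sc,r,.01)))
```

```text
t 18.67 pos [506.3 303.6 182.1] yaw 0.034 q6 0.31 F [-0.4 -0.2 -0.7] w 85.7
(array([508.3, 306.2]), array([178.1, 211. ]), 2.5)
0.97 [226. 344.] (array([612.2, 306.9]), array([24.7, 65. ]), 14.5)
0.84 [361. 405.] (array([398.5, 363.8]), array([20.1, 59.9]), 9.6)
0.67 [372. 333.] (array([407.7, 242. ]), array([21.2, 67.9]), 9.0)
(array([ 528.2, -294. ]), array([253.6, 251.5]), 88.9)
```

View pics/side1.png

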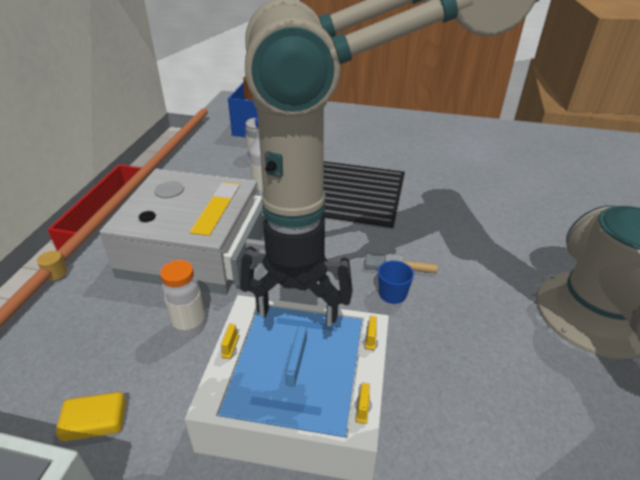

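All three buttons lie along the edges at (230,341), (371,333) and (363,403). Descending on the rib.

{"api": "play_rows", "payload": {
  "squeeze": 70,
  "series": [
    {"fingers":-1,"dx":2,"dy":2,"dz":-15,"turn":0.015},
    {"fingers":-1,"dx":0,"dy":0,"dz":-15,"turn":0},
    {"fingers":-1,"dx":0,"dy":0,"dz":-15,"turn":0},
    {"fingers":-1,"dx":0,"dy":0,"dz":-15,"turn":0},
    {"fingers":-1,"dx":0,"dy":0,"dz":-10,"turn":0},
    {"fingers":-1,"dx":0,"dy":0,"dz":-6,"turn":0},
    {"fingers":-1,"dx":0,"dy":0,"dz":0,"turn":0}
  ]
}}

```text
clock: 19.55
position: [0.5202, 0.3064, 0.1014]
ee_rot: [-0.038, 0.999, 0.022, -0.007]
contact_force: [-0.1, -0.7, 0.4]
width: 0.0854
```

{"api": "play_rows", "payload": {
  "series": [
    {"fingers":1,"dx":0,"dy":0,"dz":0,"turn":0},
    {"fingers":1,"dx":0,"dy":0,"dz":0,"turn":0},
    {"fingers":1,"dx":0,"dy":0,"dz":0,"turn":0},
    {"fingers":1,"dx":0,"dy":0,"dz":0,"turn":0},
    {"fingers":1,"dx":0,"dy":0,"dz":0,"turn":0},
    {"fingers":1,"dx":0,"dy":0,"dz":0,"turn":0},
    {"fingers":1,"dx":0,"dy":0,"dz":0,"turn":0}
  ]
}}

```text
clock: 20.13
position: [0.5095, 0.3063, 0.1051]
ee_rot: [-0.038, 0.999, 0.023, -0.018]
contact_force: [0.6, 0.9, 0.1]
width: 0.0128
```

```bash
python3 -c "
from h import *
s=stat();print(s['ee_rot'],s['moment'])"
```

```text
t 20.13 pos [509.5 306.3 105.1] yaw 0.047 q6 0.28 F [0.6 0.9 0.1] w 12.8
[-0.03770099  0.99886958  0.0226525  -0.01802946] [-0.07879151 -0.29821325  0.02572332]
```

{"api": "play_rows", "payload": {
  "series": [
    {"fingers":1,"dx":0,"dy":0,"dz":6,"turn":0},
    {"fingers":1,"dx":0,"dy":0,"dz":10,"turn":0},
    {"fingers":1,"dx":0,"dy":0,"dz":12,"turn":0},
    {"fingers":1,"dx":0,"dy":0,"dz":15,"turn":0},
    {"fingers":1,"dx":0,"dy":0,"dz":15,"turn":0},
    {"fingers":1,"dx":0,"dy":0,"dz":15,"turn":0},
    {"fingers":1,"dx":0,"dy":0,"dz":15,"turn":0},
    {"fingers":1,"dx":0,"dy":0,"dz":0,"turn":0}
  ]
}}

```text
clock: 20.8
position: [0.51, 0.3059, 0.2014]
ee_rot: [-0.038, 0.999, 0.022, -0.016]
contact_force: [0.4, 0.3, -1.8]
width: 0.013
```

```bash
python3 -c "
from h import *
s=stat();print(s['ee_rot'],s['moment'])
im=get_image('side'); save(im,'side2.png'); w=get_image('scene')
for m in masks_of(im,'cartridge1'): print(round(m['p'],2),np.round(m['xy']),m['region'].sum(),px2w(im,m['xy'],.065)[0])
"
```

```text
t 20.8 pos [510.  305.9 201.4] yaw 0.046 q6 0.3 F [ 0.4  0.3 -1.8] w 13.0
[-0.03771478  0.99890532  0.02244468 -0.01618591] [-0.01920155 -0.0765359   0.07040444]
0.83 [315. 408.] 1642 [0.46656718 0.36038841 0.065     ]
0.64 [268. 401.] 1579 [0.53523037 0.36524172 0.065     ]
```

View pics/side2.png

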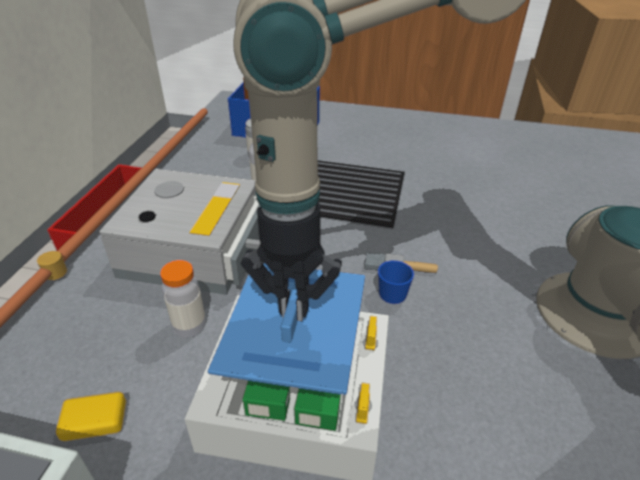

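{"api": "play_rows", "payload": {
  "series": [
    {"fingers":1,"dx":0,"dy":-15,"dz":0,"turn":0},
    {"fingers":1,"dx":1,"dy":-25,"dz":0,"turn":0},
    {"fingers":1,"dx":1,"dy":-28,"dz":0,"turn":0},
    {"fingers":1,"dx":1,"dy":-28,"dz":0,"turn":0},
    {"fingers":1,"dx":1,"dy":-28,"dz":0,"turn":0},
    {"fingers":1,"dx":1,"dy":-28,"dz":0,"turn":0},
    {"fingers":1,"dx":1,"dy":-28,"dz":0,"turn":0},
    {"fingers":1,"dx":1,"dy":-28,"dz":0,"turn":0},
    {"fingers":1,"dx":1,"dy":-28,"dz":0,"turn":0},
    {"fingers":1,"dx":1,"dy":-28,"dz":0,"turn":0},
    {"fingers":1,"dx":1,"dy":-28,"dz":0,"turn":0},
    {"fingers":1,"dx":1,"dy":-28,"dz":0,"turn":0},
    {"fingers":1,"dx":1,"dy":-20,"dz":0,"turn":0},
    {"fingers":1,"dx":0,"dy":0,"dz":0,"turn":0}
  ]
}}

```text
clock: 22.12
position: [0.5039, -0.0599, 0.1793]
ee_rot: [-0.033, 0.999, 0.024, -0.037]
contact_force: [0.6, -0.5, -1.7]
width: 0.0129
```

```bash
python3 -c "
from h import *
s=stat();print(s['ee_rot'],s['moment'])
im=get_image('scene')
for z,l in ((.01,'board'),): 
  for m in masks_of(im,l)[:1]: print(l,m['p'],m['region'].sum(),rect(wpts(im,m['region'],z)))
r=best(im,'panel')
if r is not None: print(rect(wpts(im,r,s['position'][2]-.017)))
"
```

```text
t 22.12 pos [503.9 -59.9 179.3] yaw 0.05 q6 -0.35 F [ 0.6 -0.5 -1.7] w 12.9
[-0.03261606  0.9985083   0.02387353 -0.03670723] [-0.02337221 -0.09662742  0.03197509]
board 0.69 321 (array([362.1, 212.9]), array([34.6, 54.5]), 5.9)
(array([502.7, -56.8]), array([182.8, 215.2]), 3.0)
```

{"api": "play_rows", "payload": {
  "series": [
    {"fingers":1,"dx":2,"dy":-15,"dz":2,"turn":-0.01},
    {"fingers":1,"dx":2,"dy":-20,"dz":2,"turn":-0.01},
    {"fingers":1,"dx":2,"dy":-20,"dz":2,"turn":-0.01},
    {"fingers":1,"dx":2,"dy":-20,"dz":2,"turn":-0.01},
    {"fingers":1,"dx":2,"dy":-20,"dz":2,"turn":-0.01},
    {"fingers":1,"dx":2,"dy":-20,"dz":2,"turn":-0.01},
    {"fingers":1,"dx":2,"dy":-20,"dz":2,"turn":0},
    {"fingers":1,"dx":2,"dy":-20,"dz":2,"turn":0},
    {"fingers":1,"dx":2,"dy":-20,"dz":2,"turn":0},
    {"fingers":1,"dx":2,"dy":-20,"dz":2,"turn":0},
    {"fingers":1,"dx":2,"dy":-20,"dz":2,"turn":0},
    {"fingers":1,"dx":2,"dy":-15,"dz":2,"turn":0},
    {"fingers":1,"dx":0,"dy":0,"dz":0,"turn":0}
  ]
}}

```text
clock: 23.35
position: [0.5259, -0.2748, 0.2002]
ee_rot: [-0.042, 0.998, 0.006, -0.041]
contact_force: [0.9, -0.3, -1.1]
width: 0.013
```

```bash
python3 -c "
from h import *
s=stat();print(s['ee_rot'],s['moment'])
for n in ('scene','side'):
  im=get_image(n); save(im,n+'3.png')
  m=masks_of(im,'board')[0]; print(m['p'],m['region'].sum(),rect(wpts(im,m['region'],.01)))
  r=best(im,'panel')
  if r is not None: print(rect(wpts(im,r,s['position'][2]-.017)))
a=cv2.imread('pics/scene3.png')[60:300,120:440];b=cv2.imread('pics/side3.png')[100:340,160:480]
cv2.imwrite('pics/c3.png',np.hstack([a,b]))
"
```

```text
t 23.35 pos [ 525.9 -274.8  200.2] yaw 0.016 q6 -0.63 F [ 0.9 -0.3 -1.1] w 13.0
[-0.04248754  0.99825222  0.00646918 -0.04056421] [-0.05718531 -0.0412218  -0.02401153]
0.93 6289 (array([ 528.5, -292.9]), array([257.9, 254. ]), 89.3)
(array([ 524.7, -267.9]), array([184.2, 209.1]), 1.2)
0.77 5651 (array([ 529.5, -293.6]), array([264.6, 254.3]), 89.4)
(array([ 523.6, -270.2]), array([174.7, 237.2]), 1.4)
```

View pics/c3.png

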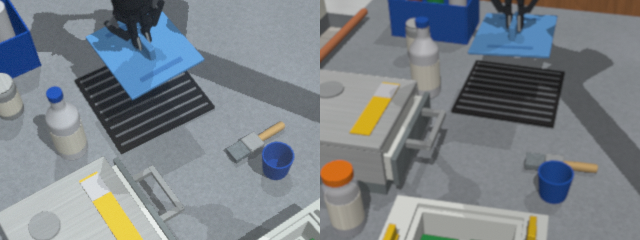

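{"api": "play_rows", "payload": {
  "series": [
    {"fingers":1,"dx":1,"dy":-10,"dz":0,"turn":-0.015},
    {"fingers":1,"dx":1,"dy":-9,"dz":-8,"turn":-0.01},
    {"fingers":1,"dx":0,"dy":0,"dz":-15,"turn":0},
    {"fingers":1,"dx":0,"dy":0,"dz":-15,"turn":0},
    {"fingers":1,"dx":0,"dy":0,"dz":-15,"turn":0},
    {"fingers":1,"dx":0,"dy":0,"dz":-15,"turn":0},
    {"fingers":1,"dx":0,"dy":0,"dz":-15,"turn":0},
    {"fingers":1,"dx":0,"dy":0,"dz":-15,"turn":0},
    {"fingers":1,"dx":0,"dy":0,"dz":-15,"turn":0},
    {"fingers":1,"dx":0,"dy":0,"dz":-12,"turn":0},
    {"fingers":1,"dx":0,"dy":0,"dz":0,"turn":0}
  ]
}}

```text
clock: 24.57
position: [0.5273, -0.2963, 0.0671]
ee_rot: [-0.042, 0.998, -0.008, -0.039]
contact_force: [-1.0, 0.9, -3.1]
width: 0.0128
```

```bash
python3 -c "
from h import *
s=stat();print(s['ee_rot'])"
```

```text
t 24.57 pos [ 527.3 -296.3   67.1] yaw -0.013 q6 -0.63 F [-1.   0.9 -3.1] w 12.8
[-0.04203817  0.99832305 -0.00810527 -0.03896395]
```

{"api": "play_rows", "payload": {
  "series": [
    {"fingers":1,"dx":1,"dy":2,"dz":-10,"turn":0},
    {"fingers":1,"dx":0,"dy":0,"dz":-8,"turn":0},
    {"fingers":1,"dx":0,"dy":0,"dz":-6,"turn":0},
    {"fingers":1,"dx":0,"dy":0,"dz":-3,"turn":0}
  ]
}}

```text
clock: 24.9
position: [0.5291, -0.2959, 0.0384]
ee_rot: [-0.041, 0.998, -0.009, -0.038]
contact_force: [-3.6, 1.4, 4.3]
width: 0.0127
```

{"api": "play_rows", "payload": {
  "series": [
    {"fingers":1,"dx":0,"dy":0,"dz":-2,"turn":0},
    {"fingers":1,"dx":0,"dy":0,"dz":-2,"turn":0}
  ]
}}

```text
clock: 25.07
position: [0.5288, -0.2959, 0.0375]
ee_rot: [-0.041, 0.998, -0.009, -0.038]
contact_force: [-5.7, 3.3, 13.3]
width: 0.0128
```

Contact. Release and rise.

{"api": "play_rows", "payload": {
  "series": [
    {"fingers":-1,"dx":0,"dy":0,"dz":0,"turn":0},
    {"fingers":-1,"dx":0,"dy":0,"dz":0,"turn":0},
    {"fingers":-1,"dx":0,"dy":0,"dz":0,"turn":0},
    {"fingers":-1,"dx":0,"dy":0,"dz":0,"turn":0},
    {"fingers":-1,"dx":0,"dy":0,"dz":5,"turn":0},
    {"fingers":-1,"dx":0,"dy":0,"dz":10,"turn":0},
    {"fingers":-1,"dx":0,"dy":0,"dz":15,"turn":0},
    {"fingers":-1,"dx":0,"dy":0,"dz":20,"turn":0},
    {"fingers":-1,"dx":0,"dy":0,"dz":30,"turn":0},
    {"fingers":-1,"dx":0,"dy":0,"dz":40,"turn":0},
    {"fingers":-1,"dx":-10,"dy":20,"dz":30,"turn":0},
    {"fingers":-1,"dx":-10,"dy":38,"dz":0,"turn":0},
    {"fingers":-1,"dx":-10,"dy":38,"dz":0,"turn":0},
    {"fingers":-1,"dx":0,"dy":38,"dz":0,"turn":0},
    {"fingers":-1,"dx":0,"dy":38,"dz":0,"turn":0},
    {"fingers":-1,"dx":0,"dy":38,"dz":0,"turn":0},
    {"fingers":-1,"dx":0,"dy":38,"dz":0,"turn":0},
    {"fingers":-1,"dx":0,"dy":0,"dz":0,"turn":0}
  ]
}}

```text
clock: 26.57
position: [0.499, -0.0431, 0.2083]
ee_rot: [-0.037, 0.999, -0.013, -0.029]
contact_force: [0.2, -0.1, 0.5]
width: 0.0855
```

```bash
python3 -c "
from h import *
s=stat();print(s['ee_rot'])
for n in ('scene','side'):
  im=get_image(n); save(im,n+'4.png')
  m=masks_of(im,'board')[0]; print(m['p'],m['region'].sum(),rect(wpts(im,m['region'],.01)))
  r=best(im,'panel')
  if r is not None: print(rect(wpts(im,r,.018)))
  px=im['pixels'].astype(int); blue=((px[...,2]>150)&(px[...,2]-px[...,0]>80)).astype(np.uint8)
  blue=cv2.morphologyEx(blue,cv2.MORPH_OPEN,np.ones((5,5)))
  k,lab,stt,cc=cv2.connectedComponentsWithStats(blue); i=1+stt[1:,4].argmax()
  print(n,'blue',stt[i],rect(wpts(im,lab==i,.018)))
w=get_image('wrist'); save(w,'w5.png')
for m in masks_of(w,'drawer_handle'): print(round(m['p'],2),np.round(m['xy']),m['region'].sum(),rect(wpts(w,m['region'],.09,s)))
a=cv2.imread('pics/scene4.png')[60:420,120:520];b=cv2.imread('pics/w5.png'); b=cv2.resize(b,(480,360))
cv2.imwrite('pics/c4.png',cv2.resize(np.hstack([a,b]),(800,327)))
"
```

```text
t 26.57 pos [499.  -43.1 208.3] yaw -0.023 q6 -0.26 F [ 0.2 -0.1  0.5] w 85.5
[-0.0371355   0.99882186 -0.01265848 -0.02855885]
0.74 3060 (array([ 528.4, -294. ]), array([254.7, 252.1]), 89.5)
(array([ 528.3, -292. ]), array([215.1, 178.6]), 88.8)
scene blue [261 137  34  31 675] (array([ 501. , -273.3]), array([91.2, 79.7]), 59.3)
0.69 2316 (array([ 529.5, -293.9]), array([266.7, 253.3]), 89.7)
(array([ 527.8, -291.7]), array([214.4, 175.4]), 88.8)
side blue [351 183  34  33 711] (array([ 481.7, -255.9]), array([133.7,  81. ]), 89.7)
0.87 [579. 166.] 35159 (array([674.2,   7.6]), array([102.9, 232.8]), 1.4)
```

View pics/c4.png

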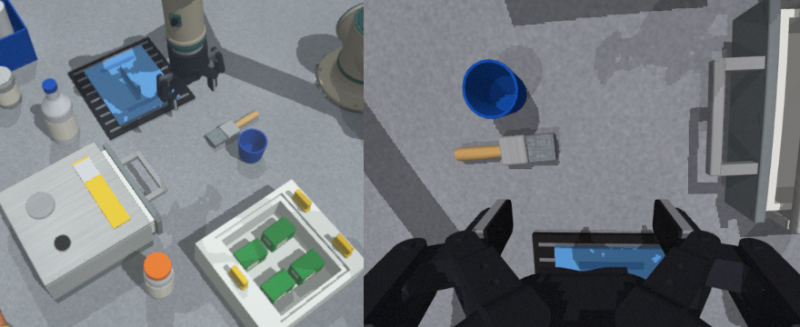

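The panel lies centred on the board, and four cartridges show in the well. Handle bar in the wrist image: ~(514,90) to (514,255).

```bash
python3 -c "
from h import *
s=stat(); im=get_image('wrist')
print(px2w(im,[(503,88),(525,88),(503,255),(525,255),(514,171)],.09,s).round(4))
r=masks_of(im,'drawer_handle')[0]['region']; P=wpts(im,r,.09,s)
for y in (-.04,-.02,0,.02,.04,.05): 
  q=P[abs(P[:,1]-y)<.003]; print(y,q[:,0].min().round(4))
S=get_image('scene'); 
for m in masks_of(S,'cartridge1'): print(round(m['p'],2),np.round(m['xy']),m['region'].sum(),rect(wpts(S,m['region'],.065)))
"
```

```text
t 26.97 pos [500.5 -50.9 206.8] yaw -0.03 q6 -0.26 F [ 0.8 -0.   0.2] w 85.4
[[ 0.6208  0.0579  0.09  ]
 [ 0.6358  0.0576  0.09  ]
 [ 0.6283 -0.0593  0.09  ]
 [ 0.6446 -0.0596  0.09  ]
 [ 0.6318  0.0018  0.09  ]]
-0.04 0.6262
-0.02 0.6253
0 0.6247
0.02 0.6234
0.04 0.6238
0.05 0.6231
0.97 [428. 373.] 839 (array([545.9, 354.1]), array([69., 45.]), 5.6)
0.73 [426. 316.] 881 (array([478. , 263.3]), array([79.5, 47.8]), 6.1)
0.66 [455. 353.] 995 (array([472.1, 351.8]), array([80.7, 47.8]), 3.0)
0.63 [397. 338.] 846 (array([551.7, 272.1]), array([65.8, 49.6]), 2.2)
```

{"api": "play_rows", "payload": {
  "squeeze": 40,
  "series": [
    {"fingers":0.1,"dx":15,"dy":8,"dz":0,"turn":0.02},
    {"fingers":0.1,"dx":20,"dy":8,"dz":0,"turn":0.02},
    {"fingers":0.1,"dx":20,"dy":8,"dz":0,"turn":0.02},
    {"fingers":0.1,"dx":20,"dy":8,"dz":0,"turn":0.01},
    {"fingers":0.1,"dx":20,"dy":8,"dz":-5,"turn":0},
    {"fingers":0.1,"dx":20,"dy":8,"dz":-10,"turn":0},
    {"fingers":0.1,"dx":18,"dy":2,"dz":-15,"turn":0},
    {"fingers":0.1,"dx":0,"dy":0,"dz":-15,"turn":0},
    {"fingers":0.1,"dx":0,"dy":0,"dz":-10,"turn":0},
    {"fingers":0.1,"dx":0,"dy":0,"dz":0,"turn":0}
  ]
}}

```text
clock: 28.0
position: [0.6398, -0.0008, 0.1489]
ee_rot: [-0.034, 0.999, 0.018, -0.03]
contact_force: [-0.4, -0.0, 0.1]
width: 0.0383
```

```bash
python3 -c "
from h import *
s=stat(); print(s['ee_rot']);im=get_image('wrist'); save(im,'w6.png')
"
```

```text
t 28.0 pos [639.8  -0.8 148.9] yaw 0.038 q6 -0.2 F [-0.4 -0.   0.1] w 38.3
[-0.03361761  0.99883388  0.01798477 -0.02961885]
```

View pics/w6.png

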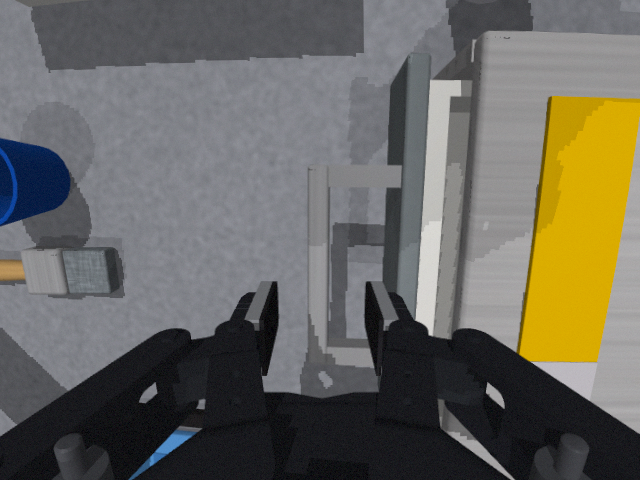

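```bash
python3 -c "
from h import *
s=stat(); im=get_image('wrist')
print(px2w(im,[(307,172),(329,172),(306,345),(328,345)],.093,s).round(4))
print(px2w(im,[(430,60),(484,35)],[.096,.122],s).round(4))"
```

```text
t 28.05 pos [639.8  -0.9 149.7] yaw 0.038 q6 -0.2 F [-0.8 -0.3 -0.2] w 38.4
[[ 0.6266  0.0542  0.093 ]
 [ 0.6386  0.0546  0.093 ]
 [ 0.6292 -0.0497  0.093 ]
 [ 0.6426 -0.0487  0.093 ]]
[[0.6875 0.113  0.096 ]
 [0.7042 0.1167 0.122 ]]
```

{"api": "play_rows", "payload": {
  "series": [
    {"fingers":0.1,"dx":0,"dy":0,"dz":-12,"turn":0},
    {"fingers":0.1,"dx":0,"dy":0,"dz":-12,"turn":0},
    {"fingers":0.1,"dx":0,"dy":0,"dz":-10,"turn":0},
    {"fingers":0.1,"dx":0,"dy":0,"dz":0,"turn":0}
  ]
}}

```text
clock: 28.43
position: [0.6405, -0.0021, 0.1187]
ee_rot: [-0.033, 0.999, 0.017, -0.025]
contact_force: [-0.0, -0.1, -0.4]
width: 0.0383
```

{"api": "play_rows", "payload": {
  "series": [
    {"fingers":0.1,"dx":-5,"dy":0,"dz":-2,"turn":0},
    {"fingers":0.1,"dx":0,"dy":0,"dz":-10,"turn":0},
    {"fingers":0.1,"dx":0,"dy":0,"dz":-10,"turn":0},
    {"fingers":0.1,"dx":0,"dy":0,"dz":-10,"turn":0},
    {"fingers":0.1,"dx":0,"dy":0,"dz":-4,"turn":0},
    {"fingers":0.1,"dx":0,"dy":0,"dz":0,"turn":0}
  ]
}}

```text
clock: 28.93
position: [0.6346, -0.0025, 0.0806]
ee_rot: [-0.033, 0.999, 0.017, -0.024]
contact_force: [-0.7, 0.1, -0.0]
width: 0.0382
```

{"api": "play_rows", "payload": {
  "series": [
    {"fingers":1,"dx":0,"dy":0,"dz":0,"turn":0},
    {"fingers":1,"dx":0,"dy":0,"dz":0,"turn":0},
    {"fingers":1,"dx":0,"dy":0,"dz":0,"turn":0},
    {"fingers":1,"dx":0,"dy":0,"dz":0,"turn":0},
    {"fingers":1,"dx":0,"dy":0,"dz":0,"turn":0}
  ]
}}

```text
clock: 29.35
position: [0.6343, -0.0024, 0.0799]
ee_rot: [-0.033, 0.999, 0.017, -0.025]
contact_force: [-1.4, 0.2, -2.0]
width: 0.0112
```

{"api": "play_rows", "payload": {
  "series": [
    {"fingers":1,"dx":-12,"dy":-0.4,"dz":0,"turn":0},
    {"fingers":1,"dx":-12,"dy":-0.4,"dz":0,"turn":0},
    {"fingers":1,"dx":-12,"dy":-0.4,"dz":0,"turn":0},
    {"fingers":1,"dx":-12,"dy":-0.4,"dz":0,"turn":0},
    {"fingers":1,"dx":-12,"dy":-0.4,"dz":0,"turn":0},
    {"fingers":1,"dx":-12,"dy":-0.4,"dz":0,"turn":0},
    {"fingers":1,"dx":-12,"dy":-0.4,"dz":0,"turn":0},
    {"fingers":1,"dx":-12,"dy":-0.4,"dz":0,"turn":0},
    {"fingers":1,"dx":-12,"dy":-0.4,"dz":0,"turn":0},
    {"fingers":1,"dx":-12,"dy":-0.4,"dz":0,"turn":0}
  ]
}}

```text
clock: 30.18
position: [0.5457, -0.0054, 0.0801]
ee_rot: [-0.033, 0.999, 0.015, 0.011]
contact_force: [6.9, 1.2, -7.9]
width: 0.0112
```

```bash
python3 -c "
from h import *
s=stat(); print(s['ee_rot'])"
```

```text
t 30.18 pos [545.7  -5.4  80.1] yaw 0.028 q6 -0.26 F [ 6.9  1.2 -7.9] w 11.2
[-0.03288331  0.99928811  0.01456153  0.01139847]
```

{"api": "play_rows", "payload": {
  "series": [
    {"fingers":1,"dx":-14,"dy":-0.4,"dz":0,"turn":0},
    {"fingers":1,"dx":-14,"dy":-0.4,"dz":0,"turn":0},
    {"fingers":1,"dx":-14,"dy":-0.4,"dz":0,"turn":0},
    {"fingers":1,"dx":-14,"dy":-0.4,"dz":0,"turn":0},
    {"fingers":1,"dx":-14,"dy":-0.4,"dz":0,"turn":0}
  ]
}}

```text
clock: 30.6
position: [0.4875, -0.0072, 0.0803]
ee_rot: [-0.033, 0.999, 0.014, 0.025]
contact_force: [7.9, 1.4, -9.7]
width: 0.0112
```

{"api": "play_rows", "payload": {
  "series": [
    {"fingers":1,"dx":-12,"dy":-0.4,"dz":0,"turn":0},
    {"fingers":1,"dx":-12,"dy":-0.4,"dz":0,"turn":0}
  ]
}}

```text
clock: 30.77
position: [0.4666, -0.0079, 0.0803]
ee_rot: [-0.033, 0.999, 0.013, 0.03]
contact_force: [6.3, 1.8, -9.2]
width: 0.0112
```

{"api": "play_rows", "payload": {
  "series": [
    {"fingers":1,"dx":-10,"dy":-0.4,"dz":0,"turn":0},
    {"fingers":1,"dx":-10,"dy":-0.4,"dz":0,"turn":0}
  ]
}}

```text
clock: 30.93
position: [0.4605, -0.0083, 0.0809]
ee_rot: [-0.033, 0.998, 0.01, 0.046]
contact_force: [42.0, 14.9, -58.2]
width: 0.0109
```

{"api": "play_rows", "payload": {
  "series": [
    {"fingers":0.1,"dx":0,"dy":0,"dz":0,"turn":0},
    {"fingers":0.1,"dx":0,"dy":0,"dz":0,"turn":0},
    {"fingers":0.1,"dx":0,"dy":0,"dz":0,"turn":0},
    {"fingers":0.1,"dx":0,"dy":0,"dz":0,"turn":0}
  ]
}}

```text
clock: 31.27
position: [0.4645, -0.0083, 0.0822]
ee_rot: [-0.033, 0.998, 0.009, 0.05]
contact_force: [0.1, -0.9, 0.3]
width: 0.0382
```

{"api": "play_rows", "payload": {
  "series": [
    {"fingers":0.1,"dx":0,"dy":0,"dz":8,"turn":0},
    {"fingers":0.1,"dx":0,"dy":0,"dz":12,"turn":0},
    {"fingers":0.1,"dx":0,"dy":0,"dz":20,"turn":0},
    {"fingers":0.1,"dx":0,"dy":0,"dz":30,"turn":0},
    {"fingers":0.1,"dx":0,"dy":0,"dz":35,"turn":0},
    {"fingers":-1,"dx":0,"dy":0,"dz":40,"turn":0},
    {"fingers":-1,"dx":0,"dy":0,"dz":40,"turn":0},
    {"fingers":-1,"dx":0,"dy":20,"dz":20,"turn":0},
    {"fingers":-1,"dx":0,"dy":40,"dz":0,"turn":0},
    {"fingers":-1,"dx":0,"dy":40,"dz":0,"turn":0},
    {"fingers":-1,"dx":0,"dy":40,"dz":0,"turn":0},
    {"fingers":-1,"dx":0,"dy":20,"dz":0,"turn":0},
    {"fingers":-1,"dx":0,"dy":0,"dz":0,"turn":0}
  ]
}}

```text
clock: 32.35
position: [0.4561, 0.1554, 0.3102]
ee_rot: [-0.032, 0.998, 0.005, 0.053]
contact_force: [-0.2, -0.1, 0.3]
width: 0.0856
```

```bash
python3 -c "
from h import *
s=stat(); print(s['ee_rot'])
im=get_image('scene'); save(im,'s6.png')
for m in masks_of(im,'cartridge1'): print(round(m['p'],2),np.round(m['xy']),m['region'].sum(),rect(wpts(im,m['region'],.065)))
im=get_image('side'); save(im,'d6.png')
for m in masks_of(im,'cartridge1'): print(round(m['p'],2),np.round(m['xy']),m['region'].sum(),rect(wpts(im,m['region'],.065)))
"
```

```text
t 32.35 pos [456.1 155.4 310.2] yaw 0.007 q6 0.13 F [-0.2 -0.1  0.3] w 85.6
[-0.03195315  0.9980561   0.00499592  0.05327343]
0.8 [454. 353.] 949 (array([472.3, 350.6]), array([78. , 46.6]), 3.1)
0.76 [429. 375.] 829 (array([544.6, 352.6]), array([66.1, 44.7]), 4.6)
0.62 [426. 318.] 844 (array([477.5, 263.9]), array([78.6, 45.8]), 6.1)
0.6 [398. 340.] 761 (array([551.7, 271.5]), array([63.1, 48.4]), 1.5)
0.98 [329. 358.] 1392 (array([469.4, 271.6]), array([64.3, 67.8]), 4.9)
0.76 [315. 408.] 1693 (array([464.7, 358.7]), array([64.9, 62.1]), 3.1)
0.71 [276. 356.] 1488 (array([547.8, 278.2]), array([73. , 69.6]), 2.2)
0.57 [265. 400.] 1732 (array([540.2, 360.4]), array([70.9, 63.1]), 4.4)
0.22 [362. 405.] 433 (array([401.6, 334.8]), array([18.9, 64.5]), 9.6)
0.16 [296. 242.] 9716 (array([588.3,  -8.3]), array([264.9, 307.4]), 2.0)
```

View pics/s6.png

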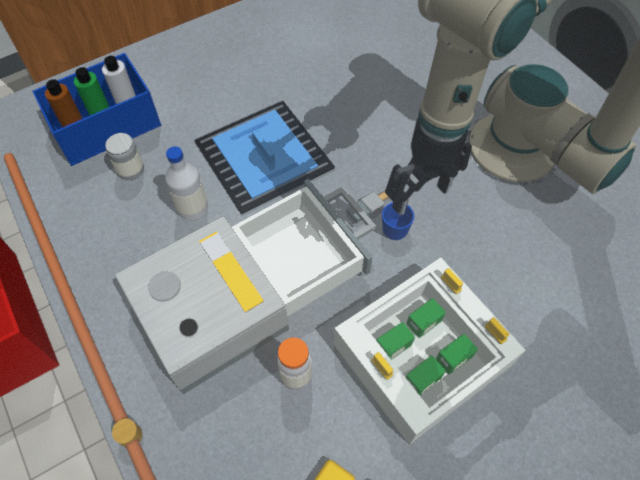

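The drawer is out at its stop; the cup and brush are undisturbed, and the four green cartridges show at (454,353), (429,375), (426,318) and (398,340). The tool has tilted ~7°, so I'll straighten it by pressing the tips lightly against the fixed box's outer walls.

{"api": "play_rows", "payload": {
  "squeeze": 40,
  "series": [
    {"fingers":1,"dx":-10,"dy":-5,"dz":-20,"turn":0},
    {"fingers":1,"dx":-10,"dy":-5,"dz":-20,"turn":0},
    {"fingers":1,"dx":-6,"dy":-5,"dz":-20,"turn":0},
    {"fingers":1,"dx":0,"dy":0,"dz":-20,"turn":0},
    {"fingers":1,"dx":0,"dy":0,"dz":-20,"turn":0},
    {"fingers":1,"dx":0,"dy":0,"dz":-20,"turn":0},
    {"fingers":1,"dx":0,"dy":0,"dz":-20,"turn":0},
    {"fingers":1,"dx":0,"dy":0,"dz":-20,"turn":0},
    {"fingers":1,"dx":0,"dy":0,"dz":-20,"turn":0},
    {"fingers":1,"dx":0,"dy":0,"dz":-20,"turn":0},
    {"fingers":1,"dx":0,"dy":0,"dz":-20,"turn":0},
    {"fingers":1,"dx":0,"dy":0,"dz":-15,"turn":0},
    {"fingers":1,"dx":0,"dy":0,"dz":0,"turn":0}
  ]
}}

```text
clock: 33.63
position: [0.4292, 0.1132, 0.0662]
ee_rot: [-0.025, 0.998, -0.013, 0.054]
contact_force: [-0.6, 0.1, -0.2]
width: -0.0003
```

```bash
cat >> h.py <<'E'
def lean():
    s=stat(); q=s["ee_rot"]; print("lean x,y",R.from_quat([q[1],q[2],q[3],q[0]]).as_matrix()[:2,2].round(3)); return s
E
python3 -c "
from h import *
lean()"
```

```text
t 33.63 pos [429.2 113.2  66.2] yaw -0.029 q6 0.05 F [-0.6  0.1 -0.2] w -0.3
lean x,y [0.108 0.048]
```

{"api": "play_rows", "payload": {
  "series": [
    {"fingers":1,"dx":0,"dy":0,"dz":0,"turn":0.12},
    {"fingers":1,"dx":0,"dy":0,"dz":0,"turn":0.12},
    {"fingers":1,"dx":0,"dy":0,"dz":0,"turn":0.12},
    {"fingers":1,"dx":0,"dy":0,"dz":0,"turn":0.12},
    {"fingers":1,"dx":0,"dy":0,"dz":0,"turn":0.12},
    {"fingers":1,"dx":0,"dy":0,"dz":0,"turn":0.12},
    {"fingers":1,"dx":0,"dy":0,"dz":0,"turn":0.12},
    {"fingers":1,"dx":0,"dy":0,"dz":0,"turn":0.12},
    {"fingers":1,"dx":0,"dy":0,"dz":0,"turn":0.12},
    {"fingers":1,"dx":0,"dy":5,"dz":0,"turn":0.12},
    {"fingers":1,"dx":0,"dy":5,"dz":0,"turn":0.12},
    {"fingers":1,"dx":0,"dy":5,"dz":0,"turn":0.12},
    {"fingers":1,"dx":0,"dy":5,"dz":0,"turn":0.12},
    {"fingers":1,"dx":0,"dy":5,"dz":0,"turn":0.05},
    {"fingers":1,"dx":0,"dy":4,"dz":0,"turn":0},
    {"fingers":1,"dx":0,"dy":4,"dz":0,"turn":0}
  ]
}}

```text
clock: 34.97
position: [0.4375, 0.1275, 0.0783]
ee_rot: [-0.05, 0.683, 0.729, 0.023]
contact_force: [-0.4, -0.5, -0.1]
width: -0.0002
```

```bash
python3 -c "
from h import *
lean()"
```

```text
t 34.97 pos [437.5 127.5  78.3] yaw 1.634 q6 -1.67 F [-0.4 -0.5 -0.1] w -0.2
lean x,y [-0.042  0.103]
```

{"api": "play_rows", "payload": {
  "series": [
    {"fingers":1,"dx":0,"dy":10,"dz":-6,"turn":0},
    {"fingers":1,"dx":0,"dy":10,"dz":-6,"turn":0},
    {"fingers":1,"dx":0,"dy":10,"dz":0,"turn":0},
    {"fingers":1,"dx":0,"dy":8,"dz":0,"turn":0},
    {"fingers":1,"dx":0,"dy":8,"dz":0,"turn":0}
  ]
}}

```text
clock: 35.38
position: [0.4378, 0.1712, 0.066]
ee_rot: [-0.046, 0.683, 0.729, 0.02]
contact_force: [-1.2, -44.4, 22.4]
width: 0.0001
```

{"api": "play_rows", "payload": {
  "series": [
    {"fingers":1,"dx":0,"dy":7,"dz":0,"turn":0},
    {"fingers":1,"dx":0,"dy":7,"dz":0,"turn":0}
  ]
}}

```text
clock: 35.55
position: [0.4382, 0.1708, 0.0666]
ee_rot: [-0.033, 0.675, 0.737, 0.007]
contact_force: [0.6, -30.3, 8.4]
width: 0.0001
```

```bash
python3 -c "
from h import *
lean()"
```

```text
t 35.55 pos [438.2 170.8  66.6] yaw 1.657 q6 -1.53 F [  0.6 -30.3   8.4] w 0.1
lean x,y [-0.039  0.056]
```

Works as expected. Two or three more rows with gentle steps.

{"api": "play_rows", "payload": {
  "series": [
    {"fingers":1,"dx":0,"dy":6,"dz":0,"turn":0},
    {"fingers":1,"dx":0,"dy":6,"dz":0,"turn":0}
  ]
}}

```text
clock: 35.72
position: [0.4384, 0.1704, 0.067]
ee_rot: [-0.023, 0.67, 0.742, -0.003]
contact_force: [2.0, -24.6, 5.6]
width: -0.0002
```

```bash
python3 -c "
from h import *
lean()"
```

```text
t 35.72 pos [438.4 170.4  67. ] yaw 1.673 q6 -1.5 F [  2.  -24.6   5.6] w -0.2
lean x,y [-0.039  0.027]
```

{"api": "play_rows", "payload": {
  "series": [
    {"fingers":1,"dx":0,"dy":6,"dz":0,"turn":0},
    {"fingers":1,"dx":0,"dy":-3,"dz":0,"turn":0},
    {"fingers":1,"dx":0,"dy":-10,"dz":0,"turn":0},
    {"fingers":-0.25,"dx":0,"dy":0,"dz":15,"turn":0},
    {"fingers":-0.25,"dx":0,"dy":0,"dz":25,"turn":0},
    {"fingers":-0.25,"dx":0,"dy":0,"dz":25,"turn":0},
    {"fingers":-0.25,"dx":0,"dy":0,"dz":25,"turn":0},
    {"fingers":-0.25,"dx":5,"dy":10,"dz":25,"turn":0},
    {"fingers":-0.25,"dx":5,"dy":20,"dz":15,"turn":0},
    {"fingers":-0.25,"dx":5,"dy":20,"dz":0,"turn":0},
    {"fingers":-0.25,"dx":5,"dy":20,"dz":0,"turn":0},
    {"fingers":-0.25,"dx":5,"dy":20,"dz":0,"turn":0},
    {"fingers":-0.25,"dx":5,"dy":20,"dz":0,"turn":0},
    {"fingers":-0.25,"dx":0,"dy":0,"dz":0,"turn":0}
  ]
}}

```text
clock: 36.88
position: [0.4639, 0.2743, 0.2032]
ee_rot: [-0.023, 0.667, 0.745, -0.008]
contact_force: [0.4, 0.2, -0.2]
width: 0.0536
```

```bash
python3 -c "
from h import *
s=lean(); im=get_image('wrist'); save(im,'w7.png')
for m in masks_of(im,'cartridge1'): print(round(m['p'],2),np.round(m['xy']),m['region'].sum(),rect(wpts(im,m['region'],.065,s)))
"
```

```text
t 36.88 pos [463.9 274.3 203.2] yaw 1.68 q6 -1.31 F [ 0.4  0.2 -0.2] w 53.6
lean x,y [-0.044  0.019]
0.76 [374. 329.] 1678 (array([536.7, 336.3]), array([38.7, 76. ]), 88.0)
0.65 [400. 242.] 4384 (array([463.3, 342.3]), array([68.1, 47.5]), 2.6)
0.63 [297. 240.] 4119 (array([467.4, 257.4]), array([69.6, 40.5]), 4.5)
0.61 [298. 322.] 3791 (array([543.4, 264.6]), array([78.5, 40.6]), 3.2)
```

View pics/w7.png

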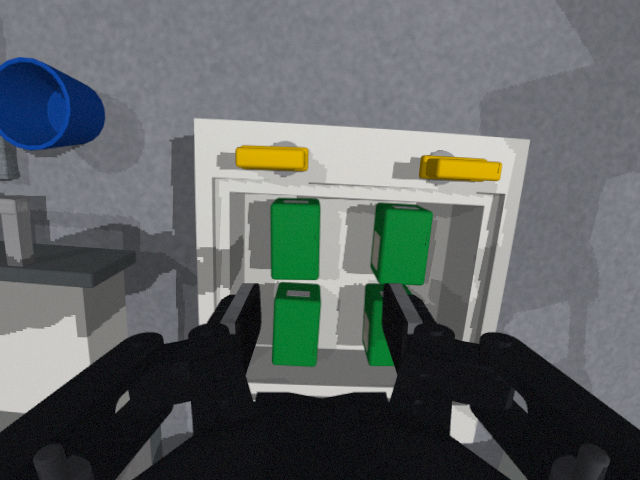

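```bash
python3 -c "
from h import *
s=stat(); im=get_image('wrist'); px=im['pixels'].astype(int)
y=((px[...,0]>130)&(px[...,0]-px[...,2]>90)).astype(np.uint8)
k,lab,stt,cc=cv2.connectedComponentsWithStats(y)
for i in range(1,k):
    if stt[i,4]>200: print(stt[i],rect(wpts(im,lab==i,.122,s)))
print(px2w(im,[(272,200),(319,200),(320,278),(272,278)],.065,s).round(4))
print(px2w(im,[(194,119),(529,139)],.088,s).round(4))
"
```

```text
t 36.98 pos [462.5 271.2 202.8] yaw 1.68 q6 -1.31 F [ 0.3 -0.1  0.6] w 53.1
[ 241  149   72   25 1558] (array([404.8, 238.9]), array([13.6, 43.4]), 3.7)
[ 427  159   81   25 1426] (array([398. , 356.8]), array([13.4, 51. ]), 2.9)
[[0.4363 0.2319 0.065 ]
 [0.4324 0.2686 0.065 ]
 [0.4966 0.2765 0.065 ]
 [0.5007 0.237  0.065 ]]
[[0.3833 0.1764 0.088 ]
 [0.3694 0.4128 0.088 ]]
```

{"api": "play_rows", "payload": {
  "squeeze": 60,
  "series": [
    {"fingers":-0.25,"dx":4,"dy":-5,"dz":-10,"turn":-0.03},
    {"fingers":-0.25,"dx":0,"dy":-5,"dz":-15,"turn":0},
    {"fingers":-0.25,"dx":0,"dy":-5,"dz":-15,"turn":0},
    {"fingers":-0.25,"dx":0,"dy":0,"dz":-15,"turn":0},
    {"fingers":-0.25,"dx":0,"dy":0,"dz":-15,"turn":0},
    {"fingers":-0.25,"dx":0,"dy":0,"dz":-15,"turn":0},
    {"fingers":-0.25,"dx":0,"dy":0,"dz":0,"turn":0}
  ]
}}

```text
clock: 37.62
position: [0.4643, 0.2456, 0.1115]
ee_rot: [-0.022, 0.685, 0.728, -0.012]
contact_force: [-0.5, -0.1, 0.1]
width: 0.0538
```

```bash
python3 -c "
from h import *
s=lean(); im=get_image('wrist'); px=im['pixels'].astype(int)
g=((px[...,1]>70)&(px[...,1]-px[...,0]>50)&(px[...,1]-px[...,2]>25)).astype(np.uint8)
k,lab,stt,cc=cv2.connectedComponentsWithStats(g)
for i in range(1,k):
    if stt[i,4]>300: print(stt[i],rect(wpts(im,lab==i,.065,s)))
"
```

```text
t 37.62 pos [464.3 245.6 111.5] yaw 1.632 q6 -1.31 F [-0.5 -0.1  0.1] w 53.8
lean x,y [-0.048  0.013]
[ 303  229   72  110 6642] (array([470.3, 256.5]), array([63.9, 38.7]), 5.6)
[ 461  230   77  107 6836] (array([465.2, 346.3]), array([63.5, 39.2]), 3.1)
[ 311  364   66   34 1966] (array([530.5, 263.6]), array([22.7, 39. ]), 3.0)
[ 450  401   47   45 1225] (array([561.8, 344.1]), array([45.6, 20.7]), 40.1)
```

{"api": "play_rows", "payload": {
  "series": [
    {"fingers":-0.25,"dx":6,"dy":11,"dz":0,"turn":0.03},
    {"fingers":-0.25,"dx":0,"dy":0,"dz":-10,"turn":0},
    {"fingers":-0.25,"dx":0,"dy":0,"dz":-12,"turn":0},
    {"fingers":-0.25,"dx":0,"dy":0,"dz":-12,"turn":0},
    {"fingers":-0.25,"dx":0,"dy":0,"dz":0,"turn":0}
  ]
}}

```text
clock: 38.08
position: [0.4754, 0.2578, 0.0799]
ee_rot: [-0.019, 0.674, 0.739, -0.008]
contact_force: [-0.7, 0.5, -0.1]
width: 0.0531
```

```bash
python3 -c "
from h import *
s=lean()"
```

```text
t 38.08 pos [475.4 257.8  79.9] yaw 1.663 q6 -1.33 F [-0.7  0.5 -0.1] w 53.1
lean x,y [-0.039  0.015]
```

{"api": "play_rows", "payload": {
  "series": [
    {"fingers":-0.25,"dx":-5,"dy":-1,"dz":-8,"turn":0},
    {"fingers":-0.25,"dx":0,"dy":0,"dz":-10,"turn":0},
    {"fingers":-0.25,"dx":0,"dy":0,"dz":-10,"turn":0},
    {"fingers":-0.25,"dx":0,"dy":0,"dz":-3,"turn":0},
    {"fingers":1,"dx":0,"dy":0,"dz":0,"turn":0},
    {"fingers":1,"dx":0,"dy":0,"dz":0,"turn":0},
    {"fingers":1,"dx":0,"dy":0,"dz":0,"turn":0},
    {"fingers":1,"dx":0,"dy":0,"dz":0,"turn":0},
    {"fingers":1,"dx":0,"dy":0,"dz":0,"turn":0}
  ]
}}

```text
clock: 38.83
position: [0.4718, 0.2581, 0.0495]
ee_rot: [-0.018, 0.673, 0.739, -0.005]
contact_force: [-0.4, 0.3, -2.3]
width: 0.0386
```

```bash
python3 -c "
from h import *
s=lean()"
```

```text
t 38.83 pos [471.8 258.1  49.5] yaw 1.664 q6 -1.33 F [-0.4  0.3 -2.3] w 38.6
lean x,y [-0.033  0.017]
```

{"api": "play_rows", "payload": {
  "series": [
    {"fingers":1,"dx":0,"dy":0,"dz":6,"turn":0},
    {"fingers":1,"dx":0,"dy":0,"dz":12,"turn":0},
    {"fingers":1,"dx":0,"dy":0,"dz":15,"turn":0},
    {"fingers":1,"dx":0,"dy":0,"dz":18,"turn":0},
    {"fingers":1,"dx":0,"dy":0,"dz":20,"turn":0},
    {"fingers":1,"dx":0,"dy":0,"dz":20,"turn":0},
    {"fingers":1,"dx":0,"dy":0,"dz":20,"turn":0},
    {"fingers":1,"dx":5,"dy":-10,"dz":10,"turn":0},
    {"fingers":1,"dx":12,"dy":-18,"dz":0,"turn":-0.02},
    {"fingers":1,"dx":12,"dy":-20,"dz":0,"turn":-0.02},
    {"fingers":1,"dx":12,"dy":-20,"dz":0,"turn":0},
    {"fingers":1,"dx":12,"dy":-20,"dz":0,"turn":0},
    {"fingers":1,"dx":12,"dy":-20,"dz":0,"turn":0},
    {"fingers":1,"dx":12,"dy":-20,"dz":0,"turn":0},
    {"fingers":1,"dx":12,"dy":-20,"dz":0,"turn":0},
    {"fingers":1,"dx":12,"dy":-20,"dz":0,"turn":0},
    {"fingers":1,"dx":12,"dy":-20,"dz":0,"turn":0},
    {"fingers":1,"dx":12,"dy":-20,"dz":0,"turn":0},
    {"fingers":1,"dx":12,"dy":-15,"dz":0,"turn":0},
    {"fingers":1,"dx":0,"dy":0,"dz":0,"turn":0}
  ]
}}

```text
clock: 40.5
position: [0.6103, 0.0242, 0.1868]
ee_rot: [-0.016, 0.687, 0.726, -0.002]
contact_force: [0.1, -0.3, -1.4]
width: 0.0393
```

```bash
python3 -c "
from h import *
s=lean(); im=get_image('scene'); save(im,'s8.png'); w=get_image('wrist'); save(w,'w8.png')
a=cv2.imread('pics/s8.png')[140:380,100:420]; b=cv2.resize(cv2.imread('pics/w8.png'),(600,450)); c=np.zeros((450,800,3),np.uint8); 
c=np.hstack([b,np.vstack([a[:225,120:320],a[:225,120:320]*0])]);cv2.imwrite('pics/c8.png',c)
print(px2w(im,[(305,182),(370,268)],.096).round(4))
"
```

```text
t 40.5 pos [610.3  24.2 186.8] yaw 1.626 q6 -1.72 F [ 0.1 -0.3 -1.4] w 39.3
lean x,y [-0.026  0.019]
[[ 0.519  -0.1131  0.096 ]
 [ 0.5189  0.1309  0.096 ]]
```

View pics/c8.png

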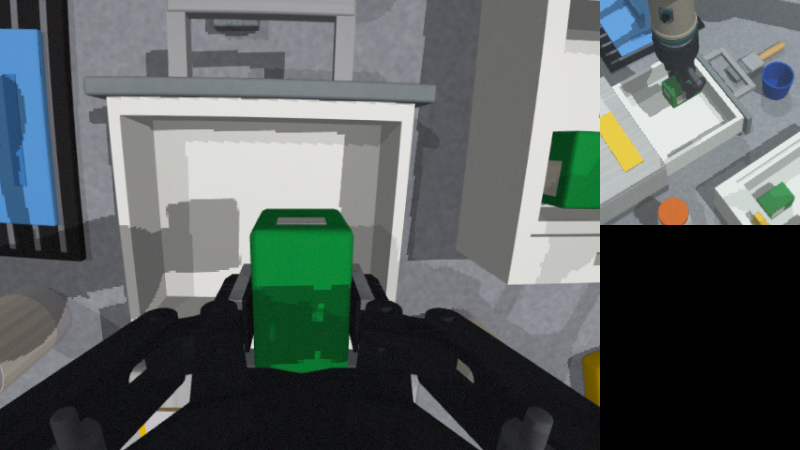

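```bash
python3 -c "
from h import *
s=stat(); im=get_image('wrist'); k=1.0667
P=lambda l,z: print(px2w(im,np.array(l)*k,z,s)[:,:2].round(4).tolist())
P([(87,79),(435,86)],.096);P([(85,95),(436,103)],.096);P([(118,115),(404,121)],.09);P([(132,310),(388,310)],.09)
P([(187,141),(344,135)],.036);P([(172,5),(355,5)],.093)
"
```

```text
t 40.6 pos [607.8  27.  186.6] yaw 1.627 q6 -1.71 F [ 0.3  0.  -0.7] w 39.1
[[0.5098, -0.1166], [0.5012, 0.1113]]
[[0.5199, -0.1186], [0.5118, 0.1135]]
[[0.5314, -0.1003], [0.5244, 0.0952]]
[[0.6776, -0.1001], [0.6677, 0.1016]]
[[0.5471, -0.0703], [0.5347, 0.0626]]
[[0.4627, -0.0611], [0.4558, 0.0543]]
```

{"api": "play_rows", "payload": {
  "series": [
    {"fingers":1,"dx":10,"dy":7,"dz":-10,"turn":-0.02},
    {"fingers":1,"dx":10,"dy":7,"dz":-15,"turn":0},
    {"fingers":1,"dx":10,"dy":5,"dz":-15,"turn":0},
    {"fingers":1,"dx":0,"dy":0,"dz":-15,"turn":0},
    {"fingers":1,"dx":0,"dy":0,"dz":-15,"turn":0},
    {"fingers":1,"dx":0,"dy":0,"dz":0,"turn":0}
  ]
}}

```text
clock: 41.15
position: [0.6359, 0.055, 0.1122]
ee_rot: [-0.02, 0.691, 0.723, -0.002]
contact_force: [0.0, 0.5, -1.2]
width: 0.0392
```

```bash
python3 -c "
from h import *
s=lean()"
```

```text
t 41.15 pos [635.9  55.  112.2] yaw 1.616 q6 -1.66 F [ 0.   0.5 -1.2] w 39.2
lean x,y [-0.031  0.025]
```

{"api": "play_rows", "payload": {
  "series": [
    {"fingers":1,"dx":1,"dy":-9,"dz":-3,"turn":0},
    {"fingers":1,"dx":0,"dy":0,"dz":-12,"turn":0},
    {"fingers":1,"dx":0,"dy":0,"dz":-12,"turn":0},
    {"fingers":1,"dx":0,"dy":0,"dz":-10,"turn":0},
    {"fingers":1,"dx":0,"dy":0,"dz":-6,"turn":0},
    {"fingers":1,"dx":0,"dy":0,"dz":0,"turn":0}
  ]
}}

```text
clock: 41.65
position: [0.6376, 0.0466, 0.0663]
ee_rot: [-0.02, 0.689, 0.725, -0.002]
contact_force: [-0.1, -0.3, -1.8]
width: 0.0393
```

```bash
python3 -c "
from h import *
s=lean()"
```

```text
t 41.65 pos [637.6  46.6  66.3] yaw 1.622 q6 -1.68 F [-0.1 -0.3 -1.8] w 39.3
lean x,y [-0.032  0.024]
```

{"api": "play_rows", "payload": {
  "series": [
    {"fingers":1,"dx":0,"dy":0,"dz":-2,"turn":0},
    {"fingers":-0.2,"dx":0,"dy":0,"dz":0,"turn":0},
    {"fingers":-0.2,"dx":0,"dy":0,"dz":0,"turn":0},
    {"fingers":-0.2,"dx":0,"dy":0,"dz":2,"turn":0},
    {"fingers":-0.2,"dx":0,"dy":0,"dz":12,"turn":0},
    {"fingers":-0.2,"dx":0,"dy":0,"dz":18,"turn":0},
    {"fingers":-0.2,"dx":0,"dy":0,"dz":20,"turn":0},
    {"fingers":-0.2,"dx":0,"dy":0,"dz":25,"turn":0},
    {"fingers":-0.2,"dx":-10,"dy":15,"dz":25,"turn":0},
    {"fingers":-0.2,"dx":-18,"dy":30,"dz":5,"turn":0},
    {"fingers":-0.2,"dx":-18,"dy":30,"dz":0,"turn":0},
    {"fingers":-0.2,"dx":-18,"dy":30,"dz":0,"turn":0},
    {"fingers":-0.2,"dx":-18,"dy":30,"dz":0,"turn":0},
    {"fingers":-0.2,"dx":-18,"dy":30,"dz":0,"turn":0},
    {"fingers":-0.2,"dx":-18,"dy":30,"dz":0,"turn":0},
    {"fingers":-0.2,"dx":-18,"dy":30,"dz":0,"turn":0},
    {"fingers":-0.2,"dx":-18,"dy":30,"dz":0,"turn":0},
    {"fingers":-0.2,"dx":-18,"dy":28,"dz":0,"turn":0},
    {"fingers":-0.2,"dx":0,"dy":18,"dz":0,"turn":0},
    {"fingers":-0.2,"dx":0,"dy":0,"dz":0,"turn":0}
  ]
}}

```text
clock: 43.32
position: [0.4637, 0.3573, 0.1934]
ee_rot: [-0.01, 0.691, 0.723, 0.011]
contact_force: [0.1, -0.3, 0.8]
width: 0.051
```

```bash
cat >> h.py <<'E'
def green(s=None,z=.065,mn=400):
    s=s or get_state(); im=get_image("wrist"); px=im['pixels'].astype(int)
    g=((px[...,1]>70)&(px[...,1]-px[...,0]>50)&(px[...,1]-px[...,2]>25)).astype(np.uint8)
    k,lab,stt,cc=cv2.connectedComponentsWithStats(g)
    for i in range(1,k):
        if stt[i,4]>mn: print(stt[i],rect(wpts(im,lab==i,z,s)))
    return im
E
python3 -c "
from h import *
s=lean(); green(s)"
```

```text
t 43.32 pos [463.7 357.3 193.4] yaw 1.616 q6 -1.1 F [ 0.1 -0.3  0.8] w 51.0
lean x,y [0.   0.03]
[ 277  193   52   81 3950] (array([465.7, 346.9]), array([64.3, 39. ]), 3.0)
[ 175  278   59   63 1573] (array([533.3, 268.9]), array([40.7, 61.5]), 19.8)
[ 277  288   50   70 3140] (array([542.8, 349. ]), array([63.6, 38.9]), 5.0)
```

{"api": "play_rows", "payload": {
  "series": [
    {"fingers":-0.2,"dx":2,"dy":-5,"dz":-12,"turn":0},
    {"fingers":-0.2,"dx":0,"dy":-4,"dz":-15,"turn":0},
    {"fingers":-0.2,"dx":0,"dy":0,"dz":-15,"turn":0},
    {"fingers":-0.2,"dx":0,"dy":0,"dz":-15,"turn":0},
    {"fingers":-0.2,"dx":0,"dy":0,"dz":-15,"turn":0},
    {"fingers":-0.2,"dx":0,"dy":0,"dz":-15,"turn":0},
    {"fingers":-0.2,"dx":0,"dy":0,"dz":-10,"turn":0},
    {"fingers":-0.2,"dx":0,"dy":0,"dz":0,"turn":0}
  ]
}}

```text
clock: 44.03
position: [0.47, 0.3387, 0.0978]
ee_rot: [-0.006, 0.692, 0.722, 0.013]
contact_force: [-1.0, -0.4, 0.4]
width: 0.0508
```

```bash
python3 -c "
from h import *
s=lean(); green(s)"
```

```text
t 44.03 pos [470.  338.7  97.8] yaw 1.612 q6 -1.13 F [-1.  -0.4  0.4] w 50.8
lean x,y [0.009 0.027]
[ 297  210   80  118 6306] (array([465.6, 346.8]), array([63.2, 38.9]), 3.1)
[ 296  349   71   49 3032] (array([527.3, 347.6]), array([31.1, 38.8]), 4.9)
[ 159  401   36   46 1112] (array([566.7, 260. ]), array([18.2, 39.9]), 57.6)
```

{"api": "play_rows", "payload": {
  "series": [
    {"fingers":-0.2,"dx":-4,"dy":8,"dz":0,"turn":0.01},
    {"fingers":-0.2,"dx":0,"dy":0,"dz":0,"turn":0},
    {"fingers":-0.2,"dx":0,"dy":0,"dz":-10,"turn":0},
    {"fingers":-0.2,"dx":0,"dy":0,"dz":-6,"turn":0},
    {"fingers":-0.2,"dx":0,"dy":0,"dz":0,"turn":0}
  ]
}}

```text
clock: 44.5
position: [0.469, 0.3485, 0.0854]
ee_rot: [-0.005, 0.688, 0.725, 0.017]
contact_force: [0.3, 0.2, -0.3]
width: 0.0514
```

```bash
python3 -c "
from h import *
s=lean()"
```

```text
t 44.5 pos [469.  348.5  85.4] yaw 1.623 q6 -1.13 F [ 0.3  0.2 -0.3] w 51.4
lean x,y [0.017 0.031]
```

{"api": "play_rows", "payload": {
  "series": [
    {"fingers":-0.2,"dx":-2,"dy":-1,"dz":-10,"turn":0},
    {"fingers":-0.2,"dx":0,"dy":0,"dz":-10,"turn":0},
    {"fingers":-0.2,"dx":0,"dy":0,"dz":-10,"turn":0},
    {"fingers":-0.2,"dx":0,"dy":0,"dz":-6,"turn":0},
    {"fingers":1,"dx":0,"dy":0,"dz":0,"turn":0},
    {"fingers":1,"dx":0,"dy":0,"dz":0,"turn":0},
    {"fingers":1,"dx":0,"dy":0,"dz":0,"turn":0},
    {"fingers":1,"dx":0,"dy":0,"dz":0,"turn":0},
    {"fingers":1,"dx":0,"dy":0,"dz":0,"turn":0}
  ]
}}

```text
clock: 45.25
position: [0.4677, 0.3482, 0.0476]
ee_rot: [-0.004, 0.688, 0.725, 0.018]
contact_force: [0.5, 0.3, -1.7]
width: 0.039
```

```bash
python3 -c "
from h import *
s=lean()"
```

```text
t 45.25 pos [467.7 348.2  47.6] yaw 1.624 q6 -1.13 F [ 0.5  0.3 -1.7] w 39.0
lean x,y [0.019 0.032]
```

{"api": "play_rows", "payload": {
  "series": [
    {"fingers":1,"dx":0,"dy":0,"dz":6,"turn":0},
    {"fingers":1,"dx":0,"dy":0,"dz":15,"turn":0},
    {"fingers":1,"dx":0,"dy":0,"dz":20,"turn":0},
    {"fingers":1,"dx":0,"dy":0,"dz":22,"turn":0},
    {"fingers":1,"dx":0,"dy":0,"dz":22,"turn":0},
    {"fingers":1,"dx":0,"dy":-5,"dz":22,"turn":0},
    {"fingers":1,"dx":6,"dy":-15,"dz":10,"turn":0},
    {"fingers":1,"dx":12,"dy":-27,"dz":0,"turn":0},
    {"fingers":1,"dx":12,"dy":-27,"dz":0,"turn":0},
    {"fingers":1,"dx":12,"dy":-27,"dz":0,"turn":0},
    {"fingers":1,"dx":12,"dy":-27,"dz":0,"turn":0},
    {"fingers":1,"dx":12,"dy":-27,"dz":0,"turn":0},
    {"fingers":1,"dx":12,"dy":-27,"dz":0,"turn":0},
    {"fingers":1,"dx":12,"dy":-27,"dz":0,"turn":0},
    {"fingers":1,"dx":12,"dy":-27,"dz":0,"turn":0},
    {"fingers":1,"dx":12,"dy":-27,"dz":0,"turn":0},
    {"fingers":1,"dx":12,"dy":-27,"dz":0,"turn":0},
    {"fingers":1,"dx":12,"dy":-27,"dz":0,"turn":0},
    {"fingers":1,"dx":12,"dy":-27,"dz":0,"turn":0},
    {"fingers":1,"dx":0,"dy":0,"dz":0,"turn":0}
  ]
}}

```text
clock: 46.92
position: [0.62, -0.0123, 0.1775]
ee_rot: [-0.002, 0.686, 0.728, 0.02]
contact_force: [0.3, 0.5, -1.6]
width: 0.0391
```

```bash
python3 -c "
from h import *
s=lean()"
```

```text
t 46.92 pos [620.  -12.3 177.5] yaw 1.631 q6 -1.79 F [ 0.3  0.5 -1.6] w 39.1
lean x,y [0.025 0.031]
```

{"api": "play_rows", "payload": {
  "series": [
    {"fingers":1,"dx":8,"dy":-12,"dz":-5,"turn":-0.01},
    {"fingers":1,"dx":8,"dy":-12,"dz":-12,"turn":-0.01},
    {"fingers":1,"dx":6,"dy":-10,"dz":-15,"turn":0},
    {"fingers":1,"dx":0,"dy":0,"dz":-15,"turn":0},
    {"fingers":1,"dx":0,"dy":0,"dz":-15,"turn":0},
    {"fingers":1,"dx":0,"dy":0,"dz":-8,"turn":0},
    {"fingers":1,"dx":0,"dy":0,"dz":0,"turn":0}
  ]
}}

```text
clock: 47.5
position: [0.6449, -0.0515, 0.1016]
ee_rot: [-0.001, 0.695, 0.719, 0.02]
contact_force: [-0.6, 0.4, -0.8]
width: 0.039
```

```bash
python3 -c "
from h import *
s=lean()"
```

```text
t 47.5 pos [644.9 -51.5 101.6] yaw 1.606 q6 -1.83 F [-0.6  0.4 -0.8] w 39.0
lean x,y [0.026 0.03 ]
```

{"api": "play_rows", "payload": {
  "series": [
    {"fingers":1,"dx":-3,"dy":5,"dz":-6,"turn":0},
    {"fingers":1,"dx":0,"dy":0,"dz":-12,"turn":0},
    {"fingers":1,"dx":0,"dy":0,"dz":-10,"turn":0},
    {"fingers":1,"dx":0,"dy":0,"dz":-7,"turn":0},
    {"fingers":1,"dx":0,"dy":0,"dz":-3,"turn":0},
    {"fingers":1,"dx":0,"dy":0,"dz":0,"turn":0}
  ]
}}

```text
clock: 48.0
position: [0.6428, -0.0441, 0.0639]
ee_rot: [0.001, 0.694, 0.72, 0.021]
contact_force: [-0.2, -0.3, -0.6]
width: 0.0391
```

```bash
python3 -c "
from h import *
s=lean()"
```

```text
t 48.0 pos [642.8 -44.1  63.9] yaw 1.608 q6 -1.82 F [-0.2 -0.3 -0.6] w 39.1
lean x,y [0.03  0.029]
```

{"api": "play_rows", "payload": {
  "series": [
    {"fingers":1,"dx":0,"dy":0,"dz":-1,"turn":0},
    {"fingers":-0.2,"dx":0,"dy":0,"dz":0,"turn":0},
    {"fingers":-0.2,"dx":0,"dy":0,"dz":0,"turn":0},
    {"fingers":-0.2,"dx":0,"dy":0,"dz":2,"turn":0},
    {"fingers":-0.2,"dx":0,"dy":0,"dz":12,"turn":0},
    {"fingers":-0.2,"dx":0,"dy":0,"dz":18,"turn":0},
    {"fingers":-0.2,"dx":0,"dy":0,"dz":20,"turn":0},
    {"fingers":-0.2,"dx":0,"dy":0,"dz":25,"turn":0},
    {"fingers":-0.2,"dx":-4,"dy":15,"dz":25,"turn":0},
    {"fingers":-0.2,"dx":-9,"dy":30,"dz":5,"turn":0},
    {"fingers":-0.2,"dx":-9,"dy":30,"dz":0,"turn":0},
    {"fingers":-0.2,"dx":-9,"dy":30,"dz":0,"turn":0},
    {"fingers":-0.2,"dx":-9,"dy":30,"dz":0,"turn":0},
    {"fingers":-0.2,"dx":-9,"dy":30,"dz":0,"turn":0},
    {"fingers":-0.2,"dx":-9,"dy":30,"dz":0,"turn":0},
    {"fingers":-0.2,"dx":-9,"dy":30,"dz":0,"turn":0},
    {"fingers":-0.2,"dx":-9,"dy":30,"dz":0,"turn":0},
    {"fingers":-0.2,"dx":-9,"dy":30,"dz":0,"turn":0},
    {"fingers":-0.2,"dx":-9,"dy":20,"dz":0,"turn":0},
    {"fingers":-0.2,"dx":0,"dy":0,"dz":0,"turn":0}
  ]
}}

```text
clock: 49.67
position: [0.5479, 0.2722, 0.182]
ee_rot: [0.006, 0.697, 0.717, 0.028]
contact_force: [0.7, 0.0, -0.1]
width: 0.0512
```

```bash
python3 -c "
from h import *
s=lean(); green(s)
S=get_image('scene'); r=best(S,'board'); print(rect(wpts(S,r,.01)));save(S,'s9.png')
r=best(S,'panel'); print(rect(wpts(S,r,.018)))"
```

```text
t 49.67 pos [547.9 272.2 182. ] yaw 1.6 q6 -1.27 F [ 0.7  0.  -0.1] w 51.2
lean x,y [0.048 0.033]
[ 393  182   54   84 4187] (array([543. , 348.5]), array([63.6, 39.2]), 5.4)
[ 278  189   55   84 4291] (array([550.5, 264.4]), array([64.1, 38.7]), 2.4)
[   0  304   79   69 3424] (array([648.6,  42. ]), array([66.7, 63.3]), 2.7)
(array([ 546.8, -310.2]), array([255.5, 255.7]), 89.7)
(array([ 544.6, -306.6]), array([212.9, 178.8]), 89.4)
```

{"api": "play_rows", "payload": {
  "series": [
    {"fingers":-0.2,"dx":2,"dy":-4,"dz":-12,"turn":0.01},
    {"fingers":-0.2,"dx":0,"dy":0,"dz":-15,"turn":0},
    {"fingers":-0.2,"dx":0,"dy":0,"dz":-15,"turn":0},
    {"fingers":-0.2,"dx":0,"dy":0,"dz":-15,"turn":0},
    {"fingers":-0.2,"dx":0,"dy":0,"dz":-15,"turn":0},
    {"fingers":-0.2,"dx":0,"dy":0,"dz":-14,"turn":0},
    {"fingers":-0.2,"dx":0,"dy":0,"dz":0,"turn":0}
  ]
}}

```text
clock: 50.45
position: [0.5593, 0.2521, 0.0947]
ee_rot: [0.011, 0.699, 0.714, 0.03]
contact_force: [-0.1, -0.2, 0.0]
width: 0.051
```

```bash
python3 -c "
from h import *
s=lean(); green(s)"
```

```text
t 50.45 pos [559.3 252.1  94.7] yaw 1.593 q6 -1.29 F [-0.1 -0.2  0. ] w 51.0
lean x,y [0.056 0.027]
[ 472  187   86  122 8714] (array([543.1, 348.4]), array([63.5, 39.4]), 5.0)
[ 305  200   83  121 7945] (array([550.8, 264.3]), array([63.7, 39. ]), 2.4)
```

{"api": "play_rows", "payload": {
  "series": [
    {"fingers":-0.2,"dx":-5,"dy":6,"dz":0,"turn":0.01},
    {"fingers":-0.2,"dx":-4,"dy":5,"dz":0,"turn":0.01},
    {"fingers":-0.2,"dx":0,"dy":0,"dz":-4,"turn":0},
    {"fingers":-0.2,"dx":0,"dy":0,"dz":-4,"turn":0},
    {"fingers":-0.2,"dx":0,"dy":0,"dz":0,"turn":0}
  ]
}}

```text
clock: 50.92
position: [0.5537, 0.263, 0.0915]
ee_rot: [0.013, 0.692, 0.721, 0.034]
contact_force: [-0.9, -0.4, -0.2]
width: 0.0512
```

```bash
python3 -c "
from h import *
s=lean()"
```

```text
t 50.92 pos [553.7 263.   91.5] yaw 1.612 q6 -1.29 F [-0.9 -0.4 -0.2] w 51.2
lean x,y [0.065 0.031]
```

{"api": "play_rows", "payload": {
  "series": [
    {"fingers":-0.2,"dx":-2,"dy":1,"dz":-10,"turn":0},
    {"fingers":-0.2,"dx":0,"dy":0,"dz":-10,"turn":0},
    {"fingers":-0.2,"dx":0,"dy":0,"dz":-10,"turn":0},
    {"fingers":-0.2,"dx":0,"dy":0,"dz":-10,"turn":0},
    {"fingers":-0.2,"dx":0,"dy":0,"dz":-3,"turn":0},
    {"fingers":1,"dx":0,"dy":0,"dz":0,"turn":0},
    {"fingers":1,"dx":0,"dy":0,"dz":0,"turn":0},
    {"fingers":1,"dx":0,"dy":0,"dz":0,"turn":0},
    {"fingers":1,"dx":0,"dy":0,"dz":0,"turn":0},
    {"fingers":1,"dx":0,"dy":0,"dz":0,"turn":0}
  ]
}}

```text
clock: 51.75
position: [0.5516, 0.2647, 0.0446]
ee_rot: [0.013, 0.692, 0.721, 0.034]
contact_force: [-0.4, 0.6, 0.1]
width: 0.0397
```

```bash
python3 -c "
from h import *
s=lean()"
```

```text
t 51.75 pos [551.6 264.7  44.6] yaw 1.613 q6 -1.29 F [-0.4  0.6  0.1] w 39.7
lean x,y [0.065 0.031]
```

{"api": "play_rows", "payload": {
  "series": [
    {"fingers":1,"dx":0,"dy":0,"dz":5,"turn":0},
    {"fingers":1,"dx":0,"dy":0,"dz":15,"turn":0},
    {"fingers":1,"dx":0,"dy":0,"dz":20,"turn":0},
    {"fingers":1,"dx":0,"dy":0,"dz":22,"turn":0},
    {"fingers":1,"dx":0,"dy":0,"dz":22,"turn":0},
    {"fingers":1,"dx":0,"dy":-5,"dz":22,"turn":0},
    {"fingers":1,"dx":1,"dy":-15,"dz":5,"turn":0},
    {"fingers":1,"dx":2,"dy":-27,"dz":0,"turn":0},
    {"fingers":1,"dx":2,"dy":-27,"dz":0,"turn":0},
    {"fingers":1,"dx":2,"dy":-27,"dz":0,"turn":0},
    {"fingers":1,"dx":2,"dy":-27,"dz":0,"turn":0},
    {"fingers":1,"dx":2,"dy":-27,"dz":0,"turn":0},
    {"fingers":1,"dx":2,"dy":-27,"dz":0,"turn":0},
    {"fingers":1,"dx":2,"dy":-20,"dz":0,"turn":0},
    {"fingers":1,"dx":0,"dy":-10,"dz":-5,"turn":0},
    {"fingers":1,"dx":0,"dy":0,"dz":-12,"turn":0},
    {"fingers":1,"dx":0,"dy":0,"dz":0,"turn":0}
  ]
}}

```text
clock: 53.17
position: [0.5633, 0.043, 0.1443]
ee_rot: [0.013, 0.691, 0.722, 0.033]
contact_force: [-0.4, 0.3, -2.4]
width: 0.039
```

```bash
python3 -c "
from h import *
s=lean()"
```

```text
t 53.17 pos [563.3  43.  144.3] yaw 1.615 q6 -1.7 F [-0.4  0.3 -2.4] w 39.0
lean x,y [0.064 0.03 ]
```

{"api": "play_rows", "payload": {
  "series": [
    {"fingers":1,"dx":3,"dy":1,"dz":-10,"turn":0},
    {"fingers":1,"dx":0,"dy":0,"dz":-12,"turn":0},
    {"fingers":1,"dx":0,"dy":0,"dz":-12,"turn":0},
    {"fingers":1,"dx":0,"dy":0,"dz":-6,"turn":0},
    {"fingers":1,"dx":0,"dy":0,"dz":0,"turn":0}
  ]
}}

```text
clock: 53.58
position: [0.5667, 0.0473, 0.1016]
ee_rot: [0.013, 0.69, 0.723, 0.034]
contact_force: [0.2, 0.7, -0.6]
width: 0.0394
```

```bash
python3 -c "
from h import *
s=lean(); green(s,.081)"
```

```text
t 53.58 pos [566.7  47.3 101.6] yaw 1.617 q6 -1.7 F [ 0.2  0.7 -0.6] w 39.4
lean x,y [0.065 0.032]
[  264   224   116   174 17190] (array([584.7,  48.6]), array([98.7, 54.3]), 2.6)
[ 103  315   98   52 1461] (array([596.5, -39.9]), array([21.4, 60. ]), 21.4)
[160 400  45  46 605] (array([658.4, -23.6]), array([10.2, 45.4]), 52.1)
```

{"api": "play_rows", "payload": {
  "series": [
    {"fingers":1,"dx":0,"dy":-3,"dz":-8,"turn":0},
    {"fingers":1,"dx":0,"dy":0,"dz":-12,"turn":0},
    {"fingers":1,"dx":0,"dy":0,"dz":-10,"turn":0},
    {"fingers":1,"dx":0,"dy":0,"dz":-6,"turn":0},
    {"fingers":1,"dx":0,"dy":0,"dz":-3,"turn":0},
    {"fingers":1,"dx":0,"dy":0,"dz":0,"turn":0}
  ]
}}

```text
clock: 54.13
position: [0.569, 0.0452, 0.0622]
ee_rot: [0.015, 0.689, 0.723, 0.036]
contact_force: [-0.2, 0.6, -1.6]
width: 0.0393
```

```bash
python3 -c "
from h import *
s=lean()"
```

```text
t 54.13 pos [569.   45.2  62.2] yaw 1.62 q6 -1.71 F [-0.2  0.6 -1.6] w 39.3
lean x,y [0.07  0.032]
```

Release; next the last one (543, 348.4).

{"api": "play_rows", "payload": {
  "series": [
    {"fingers":1,"dx":0,"dy":0,"dz":-2,"turn":0},
    {"fingers":-0.2,"dx":0,"dy":0,"dz":0,"turn":0},
    {"fingers":-0.2,"dx":0,"dy":0,"dz":0,"turn":0},
    {"fingers":-0.2,"dx":0,"dy":0,"dz":2,"turn":0},
    {"fingers":-0.2,"dx":0,"dy":0,"dz":12,"turn":0},
    {"fingers":-0.2,"dx":0,"dy":0,"dz":18,"turn":0},
    {"fingers":-0.2,"dx":0,"dy":0,"dz":20,"turn":0},
    {"fingers":-0.2,"dx":0,"dy":0,"dz":25,"turn":0},
    {"fingers":-0.2,"dx":0,"dy":15,"dz":25,"turn":0},
    {"fingers":-0.2,"dx":-3,"dy":30,"dz":0,"turn":0},
    {"fingers":-0.2,"dx":-3,"dy":30,"dz":0,"turn":0},
    {"fingers":-0.2,"dx":-3,"dy":30,"dz":0,"turn":0},
    {"fingers":-0.2,"dx":-3,"dy":30,"dz":0,"turn":0},
    {"fingers":-0.2,"dx":-3,"dy":30,"dz":0,"turn":0},
    {"fingers":-0.2,"dx":-3,"dy":30,"dz":0,"turn":0},
    {"fingers":-0.2,"dx":-3,"dy":30,"dz":0,"turn":0},
    {"fingers":-0.2,"dx":-3,"dy":30,"dz":0,"turn":0},
    {"fingers":-0.2,"dx":-3,"dy":30,"dz":0,"turn":0},
    {"fingers":-0.2,"dx":-3,"dy":15,"dz":0,"turn":0.02},
    {"fingers":-0.2,"dx":0,"dy":0,"dz":0,"turn":0.02}
  ]
}}

```text
clock: 55.8
position: [0.5423, 0.3581, 0.1817]
ee_rot: [0.021, 0.676, 0.735, 0.047]
contact_force: [0.6, 1.0, 0.8]
width: 0.0512
```

```bash
python3 -c "
from h import *
s=lean(); green(s)"
```

```text
t 55.8 pos [542.3 358.1 181.7] yaw 1.656 q6 -1.17 F [0.6 1.  0.8] w 51.2
lean x,y [0.096 0.041]
[ 276  179   55   83 4372] (array([543.1, 348.9]), array([63.3, 38.8]), 5.4)
```

{"api": "play_rows", "payload": {
  "series": [
    {"fingers":-0.2,"dx":-2,"dy":2,"dz":-12,"turn":0.01},
    {"fingers":-0.2,"dx":-2,"dy":2,"dz":-15,"turn":0},
    {"fingers":-0.2,"dx":-2,"dy":2,"dz":-15,"turn":0},
    {"fingers":-0.2,"dx":0,"dy":1,"dz":-15,"turn":0},
    {"fingers":-0.2,"dx":0,"dy":0,"dz":-15,"turn":0},
    {"fingers":-0.2,"dx":0,"dy":0,"dz":-12,"turn":0},
    {"fingers":-0.2,"dx":0,"dy":0,"dz":0,"turn":0}
  ]
}}

```text
clock: 56.43
position: [0.5393, 0.3561, 0.0992]
ee_rot: [0.025, 0.674, 0.737, 0.049]
contact_force: [-0.4, -0.6, -1.0]
width: 0.0513
```

```bash
python3 -c "
from h import *
s=lean(); green(s)"
```

```text
t 56.43 pos [539.3 356.1  99.2] yaw 1.662 q6 -1.17 F [-0.4 -0.6 -1. ] w 51.3
lean x,y [0.103 0.038]
[ 265  219   80  111 6470] (array([543. , 348.9]), array([63.6, 39. ]), 5.1)
```

{"api": "play_rows", "payload": {
  "series": [
    {"fingers":-0.2,"dx":2,"dy":-4,"dz":0,"turn":0},
    {"fingers":-0.2,"dx":1,"dy":-3,"dz":-4,"turn":0},
    {"fingers":-0.2,"dx":0,"dy":0,"dz":-6,"turn":0},
    {"fingers":-0.2,"dx":0,"dy":0,"dz":0,"turn":0}
  ]
}}

```text
clock: 56.82
position: [0.5462, 0.3471, 0.0936]
ee_rot: [0.027, 0.674, 0.736, 0.052]
contact_force: [-0.8, -0.1, -0.4]
width: 0.0512
```

```bash
python3 -c "
from h import *
s=lean()"
```

```text
t 56.82 pos [546.2 347.1  93.6] yaw 1.66 q6 -1.18 F [-0.8 -0.1 -0.4] w 51.2
lean x,y [0.111 0.041]
```

{"api": "play_rows", "payload": {
  "series": [
    {"fingers":-0.2,"dx":-3,"dy":2,"dz":-10,"turn":0},
    {"fingers":-0.2,"dx":0,"dy":0,"dz":-10,"turn":0},
    {"fingers":-0.2,"dx":0,"dy":0,"dz":-10,"turn":0},
    {"fingers":-0.2,"dx":0,"dy":0,"dz":-10,"turn":0},
    {"fingers":-0.2,"dx":0,"dy":0,"dz":-4,"turn":0},
    {"fingers":1,"dx":0,"dy":0,"dz":0,"turn":0},
    {"fingers":1,"dx":0,"dy":0,"dz":0,"turn":0},
    {"fingers":1,"dx":0,"dy":0,"dz":0,"turn":0},
    {"fingers":1,"dx":0,"dy":0,"dz":0,"turn":0},
    {"fingers":1,"dx":0,"dy":0,"dz":0,"turn":0},
    {"fingers":1,"dx":0,"dy":0,"dz":0,"turn":0}
  ]
}}

```text
clock: 57.73
position: [0.5428, 0.3496, 0.0457]
ee_rot: [0.028, 0.674, 0.736, 0.053]
contact_force: [0.5, -0.5, 0.5]
width: 0.0389
```

```bash
python3 -c "
from h import *
s=lean()"
```

```text
t 57.73 pos [542.8 349.6  45.7] yaw 1.661 q6 -1.17 F [ 0.5 -0.5  0.5] w 38.9
lean x,y [0.111 0.04 ]
```

{"api": "play_rows", "payload": {
  "series": [
    {"fingers":1,"dx":0,"dy":0,"dz":5,"turn":0},
    {"fingers":1,"dx":0,"dy":0,"dz":15,"turn":0},
    {"fingers":1,"dx":0,"dy":0,"dz":20,"turn":0},
    {"fingers":1,"dx":0,"dy":0,"dz":22,"turn":0},
    {"fingers":1,"dx":0,"dy":0,"dz":22,"turn":0},
    {"fingers":1,"dx":0,"dy":-10,"dz":22,"turn":-0.02},
    {"fingers":1,"dx":2,"dy":-20,"dz":8,"turn":-0.02},
    {"fingers":1,"dx":2,"dy":-28,"dz":0,"turn":0},
    {"fingers":1,"dx":2,"dy":-28,"dz":0,"turn":0},
    {"fingers":1,"dx":2,"dy":-28,"dz":0,"turn":0},
    {"fingers":1,"dx":2,"dy":-28,"dz":0,"turn":0},
    {"fingers":1,"dx":2,"dy":-28,"dz":0,"turn":0},
    {"fingers":1,"dx":2,"dy":-28,"dz":0,"turn":0},
    {"fingers":1,"dx":2,"dy":-28,"dz":0,"turn":0},
    {"fingers":1,"dx":2,"dy":-28,"dz":0,"turn":0},
    {"fingers":1,"dx":2,"dy":-28,"dz":0,"turn":0},
    {"fingers":1,"dx":2,"dy":-28,"dz":0,"turn":0},
    {"fingers":1,"dx":2,"dy":-28,"dz":0,"turn":0},
    {"fingers":1,"dx":2,"dy":-28,"dz":0,"turn":0},
    {"fingers":1,"dx":0,"dy":0,"dz":0,"turn":0}
  ]
}}

```text
clock: 59.4
position: [0.5648, -0.0305, 0.1681]
ee_rot: [0.029, 0.687, 0.725, 0.053]
contact_force: [1.2, -0.3, -1.3]
width: 0.0389
```

```bash
python3 -c "
from h import *
s=lean()"
```

```text
t 59.4 pos [564.8 -30.5 168.1] yaw 1.626 q6 -1.87 F [ 1.2 -0.3 -1.3] w 38.9
lean x,y [0.115 0.037]
```

{"api": "play_rows", "payload": {
  "series": [
    {"fingers":1,"dx":2,"dy":-9,"dz":-8,"turn":-0.01},
    {"fingers":1,"dx":2,"dy":-9,"dz":-12,"turn":-0.01},
    {"fingers":1,"dx":0,"dy":0,"dz":-15,"turn":0},
    {"fingers":1,"dx":0,"dy":0,"dz":-15,"turn":0},
    {"fingers":1,"dx":0,"dy":0,"dz":-10,"turn":0},
    {"fingers":1,"dx":0,"dy":0,"dz":-4,"turn":0},
    {"fingers":1,"dx":0,"dy":0,"dz":0,"turn":0}
  ]
}}

```text
clock: 59.98
position: [0.5689, -0.0502, 0.1003]
ee_rot: [0.03, 0.695, 0.716, 0.053]
contact_force: [-0.2, -0.2, -0.2]
width: 0.0393
```

```bash
python3 -c "
from h import *
s=lean()"
```

```text
t 59.98 pos [568.9 -50.2 100.3] yaw 1.602 q6 -1.9 F [-0.2 -0.2 -0.2] w 39.3
lean x,y [0.117 0.034]
```

{"api": "play_rows", "payload": {
  "series": [
    {"fingers":1,"dx":0,"dy":1,"dz":-8,"turn":0},
    {"fingers":1,"dx":0,"dy":0,"dz":-12,"turn":0},
    {"fingers":1,"dx":0,"dy":0,"dz":-10,"turn":0},
    {"fingers":1,"dx":0,"dy":0,"dz":-6,"turn":0},
    {"fingers":1,"dx":0,"dy":0,"dz":-2,"turn":0},
    {"fingers":1,"dx":0,"dy":0,"dz":0,"turn":0}
  ]
}}

```text
clock: 60.48
position: [0.571, -0.0476, 0.0618]
ee_rot: [0.032, 0.694, 0.717, 0.055]
contact_force: [-0.8, -0.5, -0.2]
width: 0.0391
```

```bash
python3 -c "
from h import *
s=lean()"
```

```text
t 60.48 pos [571.  -47.6  61.8] yaw 1.605 q6 -1.9 F [-0.8 -0.5 -0.2] w 39.1
lean x,y [0.122 0.033]
```

{"api": "play_rows", "payload": {
  "series": [
    {"fingers":1,"dx":0,"dy":0,"dz":-2,"turn":0},
    {"fingers":-0.2,"dx":0,"dy":0,"dz":0,"turn":0},
    {"fingers":-0.2,"dx":0,"dy":0,"dz":0,"turn":0},
    {"fingers":-0.2,"dx":0,"dy":0,"dz":2,"turn":0},
    {"fingers":-0.2,"dx":0,"dy":0,"dz":12,"turn":0},
    {"fingers":-0.2,"dx":0,"dy":0,"dz":18,"turn":0},
    {"fingers":-0.2,"dx":0,"dy":0,"dz":20,"turn":0},
    {"fingers":-0.2,"dx":0,"dy":0,"dz":25,"turn":0},
    {"fingers":1,"dx":-15,"dy":5,"dz":20,"turn":0},
    {"fingers":1,"dx":-25,"dy":8,"dz":0,"turn":0},
    {"fingers":1,"dx":-25,"dy":8,"dz":0,"turn":0},
    {"fingers":1,"dx":-25,"dy":8,"dz":0,"turn":0},
    {"fingers":1,"dx":-25,"dy":8,"dz":0,"turn":0},
    {"fingers":1,"dx":-25,"dy":6,"dz":0,"turn":0},
    {"fingers":1,"dx":-15,"dy":0,"dz":0,"turn":0},
    {"fingers":1,"dx":0,"dy":0,"dz":0,"turn":0}
  ]
}}

```text
clock: 61.82
position: [0.4165, -0.004, 0.1706]
ee_rot: [0.041, 0.694, 0.716, 0.061]
contact_force: [0.0, -0.2, -1.3]
width: 0.0004
```

```bash
python3 -c "
from h import *
s=lean(); S=get_image('scene'); save(S,'s10.png'); D=get_image('side'); save(D,'d10.png')
a=cv2.imread('pics/s10.png')[100:440,100:500]; b=cv2.imread('pics/d10.png')[100:440,80:480]; cv2.imwrite('pics/c10.png',np.hstack([a,b]))"
```

```text
t 61.82 pos [416.5  -4.  170.6] yaw 1.604 q6 -1.87 F [ 0.  -0.2 -1.3] w 0.4
lean x,y [0.143 0.03 ]
```

View pics/c10.png

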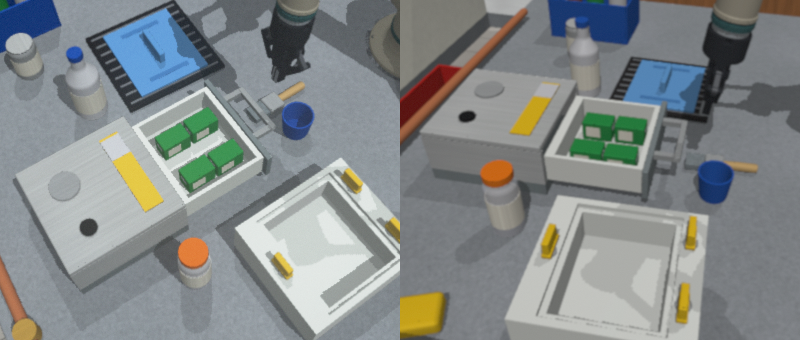

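All four cartridges lie flat in the drawer and the well is empty. Now pushing the drawer shut on the bar.

{"api": "play_rows", "payload": {
  "series": [
    {"fingers":1,"dx":-2,"dy":-2,"dz":-15,"turn":0},
    {"fingers":1,"dx":0,"dy":0,"dz":-15,"turn":0},
    {"fingers":1,"dx":0,"dy":0,"dz":-15,"turn":0},
    {"fingers":1,"dx":0,"dy":0,"dz":-15,"turn":0},
    {"fingers":1,"dx":0,"dy":0,"dz":-15,"turn":0},
    {"fingers":1,"dx":0,"dy":0,"dz":-8,"turn":0},
    {"fingers":1,"dx":0,"dy":0,"dz":0,"turn":0}
  ]
}}

```text
clock: 62.5
position: [0.4355, -0.0111, 0.0894]
ee_rot: [0.052, 0.694, 0.715, 0.067]
contact_force: [0.5, 0.7, -0.2]
width: 0.0002
```

```bash
python3 -c "
from h import *
s=lean()"
```

```text
t 62.5 pos [435.5 -11.1  89.4] yaw 1.601 q6 -1.91 F [ 0.5  0.7 -0.2] w 0.2
lean x,y [0.168 0.024]
```

{"api": "play_rows", "payload": {
  "series": [
    {"fingers":1,"dx":0,"dy":2,"dz":-5,"turn":0},
    {"fingers":1,"dx":8,"dy":1,"dz":0,"turn":0},
    {"fingers":1,"dx":10,"dy":0,"dz":0,"turn":0},
    {"fingers":1,"dx":10,"dy":0.4,"dz":0,"turn":0},
    {"fingers":1,"dx":12,"dy":0.4,"dz":0,"turn":0},
    {"fingers":1,"dx":12,"dy":0.4,"dz":0,"turn":0},
    {"fingers":1,"dx":12,"dy":0.4,"dz":0,"turn":0}
  ]
}}

```text
clock: 63.08
position: [0.491, -0.0055, 0.0808]
ee_rot: [0.04, 0.694, 0.717, 0.057]
contact_force: [-6.5, -1.6, 3.6]
width: -0.0
```

```bash
python3 -c "
from h import *
s=lean()"
```

```text
t 63.08 pos [491.   -5.5  80.8] yaw 1.605 q6 -1.85 F [-6.5 -1.6  3.6] w -0.0
lean x,y [0.135 0.026]
```

{"api": "play_rows", "payload": {
  "series": [
    {"fingers":1,"dx":13,"dy":0.4,"dz":0,"turn":0},
    {"fingers":1,"dx":13,"dy":0.4,"dz":0,"turn":0},
    {"fingers":1,"dx":13,"dy":0.4,"dz":0,"turn":0},
    {"fingers":1,"dx":13,"dy":0.4,"dz":0,"turn":0},
    {"fingers":1,"dx":13,"dy":0.4,"dz":0,"turn":0},
    {"fingers":1,"dx":13,"dy":0.4,"dz":0,"turn":0},
    {"fingers":1,"dx":13,"dy":0.4,"dz":0,"turn":0},
    {"fingers":1,"dx":13,"dy":0.4,"dz":0,"turn":0},
    {"fingers":1,"dx":13,"dy":0.4,"dz":0,"turn":0}
  ]
}}

```text
clock: 63.83
position: [0.5932, -0.0009, 0.0786]
ee_rot: [0.021, 0.692, 0.721, 0.037]
contact_force: [-7.0, -1.0, 3.9]
width: 0.0001
```

{"api": "play_rows", "payload": {
  "series": [
    {"fingers":1,"dx":11,"dy":0.4,"dz":0,"turn":0},
    {"fingers":1,"dx":10,"dy":0.4,"dz":0,"turn":0},
    {"fingers":1,"dx":8,"dy":0.4,"dz":0,"turn":0}
  ]
}}

```text
clock: 64.08
position: [0.6197, 0.0, 0.0786]
ee_rot: [0.017, 0.691, 0.722, 0.031]
contact_force: [-5.5, -2.0, 3.9]
width: -0.0
```

```bash
python3 -c "
from h import *
s=lean()"
```

```text
t 64.08 pos [619.7   0.   78.6] yaw 1.615 q6 -1.77 F [-5.5 -2.   3.9] w -0.0
lean x,y [0.067 0.022]
```

{"api": "play_rows", "payload": {
  "series": [
    {"fingers":1,"dx":8,"dy":0.4,"dz":0,"turn":0},
    {"fingers":1,"dx":8,"dy":0.4,"dz":0,"turn":0}
  ]
}}

```text
clock: 64.25
position: [0.6334, 0.0005, 0.0787]
ee_rot: [0.014, 0.691, 0.722, 0.027]
contact_force: [-5.8, -1.8, 3.9]
width: -0.0
```

{"api": "play_rows", "payload": {
  "series": [
    {"fingers":1,"dx":7,"dy":0.4,"dz":0,"turn":0},
    {"fingers":1,"dx":7,"dy":0.4,"dz":0,"turn":0}
  ]
}}

```text
clock: 64.42
position: [0.6334, 0.0008, 0.0773]
ee_rot: [0.001, 0.69, 0.724, 0.014]
contact_force: [-17.2, -2.7, 10.2]
width: 0.0003
```

{"api": "play_rows", "payload": {
  "series": [
    {"fingers":1,"dx":7,"dy":0,"dz":0,"turn":0},
    {"fingers":1,"dx":-6,"dy":0,"dz":0,"turn":0},
    {"fingers":1,"dx":-15,"dy":0,"dz":0,"turn":0},
    {"fingers":1,"dx":-25,"dy":0,"dz":0,"turn":0},
    {"fingers":1,"dx":-15,"dy":0,"dz":15,"turn":0},
    {"fingers":1,"dx":-10,"dy":0,"dz":30,"turn":0},
    {"fingers":1,"dx":0,"dy":10,"dz":38,"turn":0},
    {"fingers":1,"dx":0,"dy":20,"dz":35,"turn":0},
    {"fingers":1,"dx":-10,"dy":35,"dz":15,"turn":0},
    {"fingers":1,"dx":-10,"dy":38,"dz":0,"turn":0},
    {"fingers":1,"dx":-10,"dy":38,"dz":0,"turn":0},
    {"fingers":1,"dx":-10,"dy":38,"dz":0,"turn":0},
    {"fingers":1,"dx":0,"dy":0,"dz":0,"turn":0}
  ]
}}

```text
clock: 65.5
position: [0.5323, 0.1882, 0.224]
ee_rot: [0.004, 0.693, 0.721, 0.02]
contact_force: [-0.6, -1.0, 0.6]
width: 0.0003
```

```bash
python3 -c "
from h import *
s=lean()
for n in ('scene','side'):
  im=get_image(n); save(im,n+'11.png')
  for l,z in (('board',.01),('panel',.018),('scoop_cup',.03),('scrub',.01),('softener',.1),('spotter',.07)):
    m=masks_of(im,l)
    if m: print(n,l,round(m[0]['p'],2),rect(wpts(im,m[0]['region'],z)),np.round(m[0]['xy']))
a=cv2.imread('pics/scene11.png')[90:430,100:500]; b=cv2.imread('pics/side11.png')[100:440,80:480]; cv2.imwrite('pics/c11.png',np.hstack([a,b]))"
```

```text
t 65.5 pos [532.3 188.2 224. ] yaw 1.611 q6 -1.41 F [-0.6 -1.   0.6] w 0.3
lean x,y [0.033 0.024]
scene board 0.8 (array([ 545.1, -311.2]), array([256.5, 256.3]), 89.5) [226. 172.]
scene panel 0.91 (array([ 544.7, -306.8]), array([212.2, 179.1]), 89.3) [256. 153.]
scene scrub 0.74 (array([409.1, -38.6]), array([85.1, 43.3]), 6.9) [364. 204.]
scene softener 0.71 (array([520.7, 313.5]), array([281.9, 242.9]), 2.9) [426. 353.]
scene spotter 0.68 (array([739.1, 209. ]), array([98.4, 61.5]), 62.7) [293. 363.]
side board 0.8 (array([ 513. , -307.2]), array([188.9, 268.8]), 1.2) [379. 204.]
side panel 0.56 (array([ 538. , -306.6]), array([223.2, 160.6]), 89.3) [349. 188.]
side scrub 0.59 (array([376.9, -45.9]), array([150.8,  52.8]), 7.6) [394. 261.]
side softener 0.97 (array([ 754.3, -274.6]), array([ 63.7, 407.2]), 21.5) [265. 161.]
side spotter 0.68 (array([748.2, 200.8]), array([ 61.7, 198.4]), 33.3) [182. 299.]
```

View pics/c11.png

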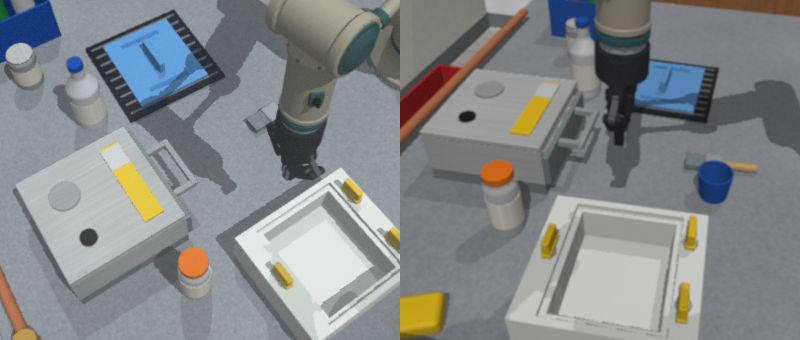

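```bash
python3 -c "
from h import *
print(sign_off()); stat()"
```

```text
the job is handed in; nothing more can be done
None
the job is handed in; nothing more can be done
```

The job is done and handed in, after about 66 s of robot time.

- **Buttons and panel:** I turned all three yellow buttons in line with the panel edges. Then I lifted the blue panel out and laid it flat, grip up, on the drying board.
- **Drawer and cartridges:** I pulled the drawer out to its stop, where the wrist force peaked at about 42 N. The box held four cartridges, and all four went onto the drawer floor. I then pushed the drawer shut until it stopped moving, at about 17 N. The handle's total travel of about 0.19 m matches the stated stroke.

**Last checks:**
- The final pictures show the drawer closed, the refill box empty, and the panel and the buttons as left. The other things look untouched. The networks did not find the cup in the last check and mistook another thing for the bottle in one picture, so for those two I went by the pictures.
- The board was knocked a couple of centimetres partway through and carried the panel with it. The panel is now about 4 mm off the board's centre, up from about 2 mm, and I left it there.

**What went wrong:**
- My first grip on a button slipped off its top.
- The tool kept tilting, by up to about 10°. I straightened it once by pressing the closed fingertips on the refill box's outer wall, with forces of about 25–45 N.

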